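Stand a bar weight on the glued inlay

ROBOT

A 6-joint arm with a two-finger parallel gripper is mounted at the origin on the work surface. World frame = base frame: x ahead of the robot, y to its left, z up, the work surface at z = 0. Lengths are in mm, angles in rad, forces in N, time in s.
With the tool pointing down it reaches from about 350 to 725 mm from the base axis. Payload 4.3 kg.
Tool frame: the origin (TCP) lies at the very end of the fingers, on their centre line; the grasp point (between the pads) lies 19 mm behind it (bot.tcp_to_grasp is the distance from the TCP to the grasp point, in mm); z points along the fingers, y is the direction in which the jaws open and shut (so a half turn about z gives the same grasp; the last joint's range is limited). The gripper opens to 85 mm and grips with 20 to 120 N. Pads are 22 mm wide; open, the fingers measure 114 mm over their backs; the gripper's body (76 mm by 85 mm) begins 54 mm behind the grasp point. The pads swing forward as they close: fully open they stand 13 mm farther back than shut.
Start: joints at [-1.355, 0.377, 0.081, 1.274, 0, 1.46], TCP at [184.05, -544.787, 231.329] pointing down, gripper open.
Joint ranges: [-2.72, 2.72], [-0.84, 1.66], [-1.02, 1.22], [-1.77, 2.12], [-1.37, 1.28], [-3.14, 3.14]. Speed limits (rad/s): [2.57, 2.57, 3.14, 3.14, 3.14, 3.14].

INTERFACE

Orientations are given as a unit quaternion [w, x, y, z].
In Python, from rig import bot gives the robot as it stands.
- The arm moves only by the tool drive_tool, never from a script. Its argument "rows" is a list of rows, each an object with "translation": the shift along the tool's x, y, z in cm, a list of three; "turn": the turn about the tool's z in degrees; "jaw": the gripper command: -1 is shut, 1 is fully open, values between are in proportion. A call has 1 to 12 rows; each row shifts and turns the commanded pose from where the row before left it, along the tool's axes as they then stand; what a row does not reach is not made up. A row lasts 1/8 s, in which the tool goes at most 62.5 mm and 10.7 degrees, less where a joint would pass 70% of its speed; a pose out of reach is approached as far as the arm can. A call with a gripper value outside its range is refused whole. The fingers move at their own pace and stop on an object; "newtons" is the grip in N (left out, the last holds). Time passes only in rows, so rows that do not move let the fingers close. It gives the time, the measured TCP pose, the force and the opening at its end, in the units of the state.
- bot.get_state(): the state, without advancing time (a new reading comes with each control period).
- bot.capture(name): name is "scene" or "top"; returns the picture (420x560x3 uint8, red, green, blue); there is no depth.
- bot.get_calibration(name): a dict with "vertical_fov" (degrees; the focal length in pixels is half the picture's height over the tangent of half this angle, whatever the lens; pixels are square), "cx", "cy" (the principal point, pixels), "world_to_cam" (4x4, takes a point from world to camera coordinates). Camera axes: x right, y up, looking along -z (the intrinsics and any distortion apply to the point x, -y, -z); pixel columns grow to the right and rows downward; lengths in mm; the calibration is good to about 2 mm. A picture is of the moment at which its call begins. get_calibration takes no time and is no camera call.
- bot.job_done(): hands the job in, once; it reports no verdict.
The state is a dict: "clock": time; "joint_positions": joint angles; "joint_vel": joint speeds; "joint_efforts": joint torques, N m; "ee_pos": TCP position; "ee_rot": TCP orientation; "wrist_force": force on the tool from outside, world axes, zero at the start; "moment": the same for the moment, N m; "finger_gap": finger opening in mm.
Only numpy, scipy, OpenCV 4.12 (cv2) and the standard library are available. Lean on these libraries where they do the work, as an engineer would, in place of code of your own. Each camera call takes 0.05 s, during which the arm holds its last target.

TASK

The inlay under the wooden pressing block has just been glued and needs a weight on it. Lift the longer steel bar out of the rack and lay it down flat on bare bench and let go; then take it by one end and tip it up until it stands on end on the bench, the lower end staying on the bench all the while. Finally stand it on end, gently, in the middle of the pressing block: do not let the bar touch the panel or let the block slide on the wet glue, and leave the short bar, glue bottle, cup and mallet alone.

Things in the scene. Friction and masses are not known exactly. Their poses are not given: they have to be found in the camera images.
- long_bar: The longer of two plain square steel bars, 25 x 25 x 160 mm, about 0.8 kg, loose, no front or back. Origin at its centre, its own x axis along its length. At the start it lies level in one of the rack's two notches (either), its centre 50.5 mm above the bench. Lying flat on the bench its centre is 12.5 mm up, standing on end 80 mm up. In a light grip it can turn about the fingers' closing line; in a firm one it turns stiffly and its foot may be dragged along the bench.
- long_bar_end_a (a point): Centre of the long bar's end face on its own +x side, 80 mm from the bar's centre. Either end may become the foot.
- long_bar_end_b (a point): Centre of the long bar's other end face (-x side), 80 mm from the bar's centre.
- short_bar: The shorter square steel bar, 25 x 25 x 120 mm, loose, lying in the rack's other notch parallel to the long one. Origin at its centre, x along its length. A bystander.
- rack: Fixed low wooden rack, 130 mm along its own x (the bars' direction) by 170 mm along y, origin at the centre of its underside on the bench. A 12 mm base board carries two upright saddle boards 18 mm thick at x = +45 and -45 mm, each with notches 28 mm wide at y = +47.5 and -47.5 mm; notch floors are 38 mm and board tops 48 mm above the bench. The 72 mm between the saddle boards are open, so that a bar can be gripped across its middle; the bars overhang the rack's ends.
- panel: Fixed dark wooden panel with shell inlay, 260 mm along its own x by 200 mm along y, 16 mm thick with a raised moulding 12 mm wide and 20 mm high round its edge, lying face up on the bench. Origin at the centre of its underside, z up. It lies on one side of the bench (left or right, it varies) and the rack on the other; the bench between them is bare, at height zero, for at least 250 mm of width.
- block: Loose square pressing block of pale wood with a cork sole, 70 x 70 mm and 40 mm high, 0.15 kg, standing on the panel; origin at the centre of its underside, z up.
- block_top (a point): Centre of the pressing block's flat top face, 56 mm above the bench; axes as the block's, z up. A bar just let go on it may rock faintly for a second or two before it is at rest.
- glue_bottle: White glue bottle with pointed orange cap, 38 mm diameter, 118 mm high, standing loose beyond the bare bench. Origin at the centre of its underside. A bystander.
- tea_cup: White porcelain tea cup, 72 mm across, 48 mm high, standing loose. Origin at the centre of its underside. A bystander.
- mallet: Wooden mallet lying on the bench: head 60 x 95 x 50 mm, handle 22 mm thick and 160 mm long pointing to its own -x. Origin under the centre of the head. A bystander.
Things that resemble listed ones, but are neither listed nor needed, are in the scene too. What is shaped like the long_bar but yellow is not meant. There is more than one size of the block; the job needs the middle-sized.

How it is judged (in metres and radians):
On the way, in this order (a step that is already met when the one before it is completed fails the run):
1. the long bar lies flat on bare bench, let go and at rest (height (world z) of long_bar_end_a between 0.009 and 0.016 m and height (world z) of long_bar_end_b between 0.009 and 0.016 m and contact force between the fingers and long_bar below 0.2 N and linear speed of long_bar below 0.03 m/s), for 0.2 s.
2. the long bar is half raised (25 to 65 degrees from vertical) with its lower end on the bench (angle between the x axis of long_bar and the z axis of panel, either way round between 0.44 and 1.13 rad and height (world z) of any of long_bar_end_a, long_bar_end_b below 0.016 m), for 0.1 s.
3. the long bar stands upright (within 6 degrees) on the bench (angle between the x axis of long_bar and the z axis of panel, either way round below 0.105 rad and height (world z) of any of long_bar_end_a, long_bar_end_b below 0.005 m), for 0.2 s.
At the end, for the whole second after the job is handed in: The long bar stands upright (within 3 degrees), at rest, on the pressing block's top, the centre of its foot within 15 mm of the middle of the top; the block lies flat on the panel within 10 mm of where it was (angle between the x axis of long_bar and the z axis of block_top, either way round below 0.05 rad and ((horizontal distance between long_bar_end_a and block_top below 0.015 m and z of long_bar_end_a in the frame of block_top between -0.004 and 0.004 m) or (horizontal distance between long_bar_end_b and block_top below 0.015 m and z of long_bar_end_b in the frame of block_top between -0.004 and 0.004 m)) and angle between block's own z axis and vertical below 0.05 rad and distance of block from where it was at the start of the episode below 0.01 m and linear speed of long_bar below 0.03 m/s and angular speed of long_bar below 0.4 rad/s); the robot touches nothing.
It fails at once if the long bar touched the inlaid panel (contact force between long_bar and panel above 0.3 N).
It fails at once if the pressing block slid more than 10 mm (distance of block from where it was at the start of the episode above 0.01 m).
It fails at once if the bar was set down hard on the block (over 50 N) (contact force between long_bar and block above 50 N).
It fails at once if the bar was swung up in the air: tilted over 30 degrees from level and over 20 degrees from upright with its lower end more than about 20 mm off the bench (angle between the x axis of long_bar and the z axis of panel, either way round between 0.35 and 1.05 rad and height (world z) of each of long_bar_end_a, long_bar_end_b above 0.03 m).
It fails at once if the short bar, glue bottle, cup or mallet was moved over 20 mm, or the bottle tipped (distance of any of short_bar, glue_bottle, tea_cup, mallet from where it was at the start of the episode above 0.02 m or angle between glue_bottle's own z axis and vertical above 0.3 rad).
It also fails if it takes over 72 s, if anything falls off the work surface, if the arm or the gripper's body presses on something with over 40 N, if the wrist force passes 120 N, or if a joint passes its speed limit or range.

## Working session

There is one attempt and no reset: what is moved stays moved. The work goes in short steps, Python scripts to look and compute and a tool call to move; the robot and the scene stay as the last step left them, time stands still between calls to the robot, and variables do not carry over. Pictures are saved under pics/ and viewed, and the job is handed in when it is done.

Besides the shell and the picture viewer there is one more tool, called in YAML: its name, and indented under it one key for each argument. drive_tool: Moves the arm, as the interface text tells. Its arguments: {"type":"object","properties":{"rows":{"type":"array","items":{"type":"object","properties":{"translation":{"type":"array","items":{"type":"number"}},"turn":{"type":"number"},"jaw":{"type":"number"}}}},"newtons":{"type":"number"}},"required":["rows"]}

```bash
ls; mkdir -p pics
python3 - <<'E'
from rig import bot
import cv2
print(bot.get_state())
for n in("scene","top"):
    im=bot.capture(n); cv2.imwrite(f"pics/{n}0.png",im[:,:,::-1]); print(n,bot.get_calibration(n))
E
```

```text
pics
{'clock': 0.0, 'joint_positions': array([-1.35524637e+00,  3.78060571e-01,  7.96402411e-02,  1.27441843e+00,
        1.90096833e-05,  1.46046281e+00]), 'joint_vel': array([-5.12040534e-04, -2.04092397e-04,  2.06222896e-04, -4.56219537e-04,
       -9.68692860e-04, -1.57504294e-05]), 'joint_efforts': array([-6.73384748e-04, -4.63603985e+01,  2.69875181e+01,  2.06236797e-02,
       -2.16952631e-04, -1.29541519e-05]), 'ee_pos': array([ 183.93559112, -544.09323629,  230.36786963]), 'ee_rot': array([-1.02030218e-03,  9.86753827e-01,  1.62221585e-01, -4.42078498e-05]), 'wrist_force': array([-0.5072253 , -0.72212357,  0.07674967]), 'moment': array([ 0.00696096, -0.00194969,  0.02304094]), 'finger_gap': 85.12247174520124}
scene {'vertical_fov': 47.19134134655597, 'cx': 274.7133924602802, 'cy': 210.3482955966666, 'world_to_cam': array([[ 7.78730669e-01,  6.27085155e-01,  1.85135948e-02,
        -4.60039983e+02],
       [-5.10586802e-01,  6.16360784e-01,  5.99500210e-01,
         1.88390529e+02],
       [ 3.64526628e-01, -4.76301997e-01,  8.00160450e-01,
        -1.60146158e+03],
       [ 0.00000000e+00,  0.00000000e+00,  0.00000000e+00,
         1.00000000e+00]])}
top {'vertical_fov': 53.09937716649973, 'cx': 274.1126626343976, 'cy': 206.429187143411, 'world_to_cam': array([[ 1.34631316e-02, -9.99816307e-01,  1.36417315e-02,
         4.14618938e+01],
       [ 9.88676570e-01,  1.53498717e-02,  1.49274983e-01,
        -5.54951938e+02],
       [-1.49456961e-01,  1.14775516e-02,  9.88701615e-01,
        -1.18587576e+03],
       [ 0.00000000e+00,  0.00000000e+00,  0.00000000e+00,
         1.00000000e+00]])}
```

View pics/scene0.png

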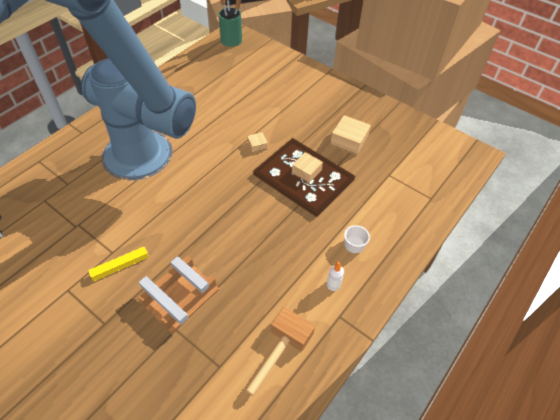

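View pics/top0.png

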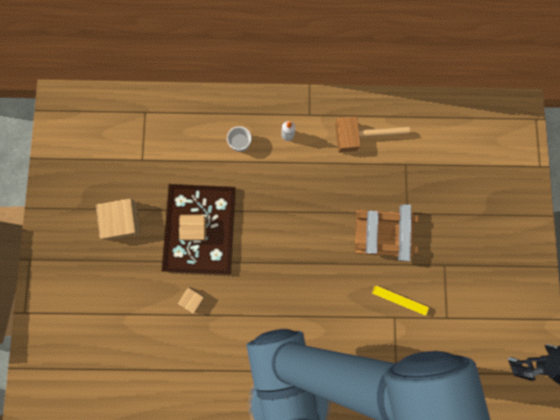

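```bash
cat > h.py <<'E'
import numpy as np, cv2
from rig import bot
def cam(n):
    c=bot.get_calibration(n); f=210/np.tan(np.radians(c['vertical_fov'])/2); return f,c['cx'],c['cy'],np.array(c['world_to_cam'])
def proj(n,P):
    f,cx,cy,T=cam(n); p=np.atleast_2d(P)@T[:3,:3].T+T[:3,3]
    return np.c_[cx+f*p[:,0]/-p[:,2], cy-f*p[:,1]/-p[:,2]]
def unproj(n,uv,z):
    f,cx,cy,T=cam(n); R=T[:3,:3];C=-R.T@T[:3,3]
    uv=np.atleast_2d(uv).astype(float)
    d=np.c_[(uv[:,0]-cx)/f,-(uv[:,1]-cy)/f,-np.ones(len(uv))]@R
    return C+d*((z-C[2])/d[:,2])[:,None]
E
python3 - <<'E'
from h import *
a=cv2.imread('pics/top0.png'); b=cv2.imread('pics/scene0.png')
def z(im,x,y,w,h,s,n): cv2.imwrite(n,cv2.resize(im[y:y+h,x:x+w],None,fx=s,fy=s,interpolation=cv2.INTER_CUBIC))
z(a,345,195,90,75,8,'pics/a1.png'); z(a,155,175,90,110,5,'pics/a2.png'); z(b,130,250,100,75,8,'pics/b1.png'); z(b,240,130,130,90,6,'pics/b2.png')
E
```

```text
(no output)
```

View pics/a1.png

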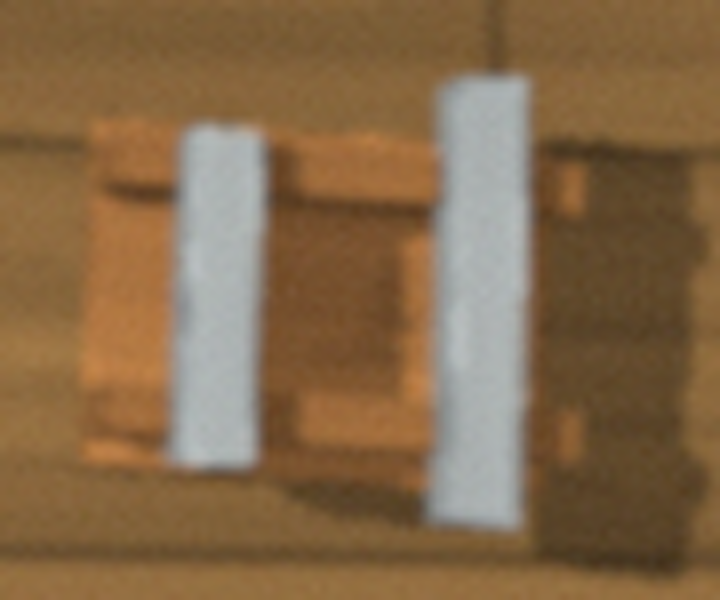

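View pics/a2.png

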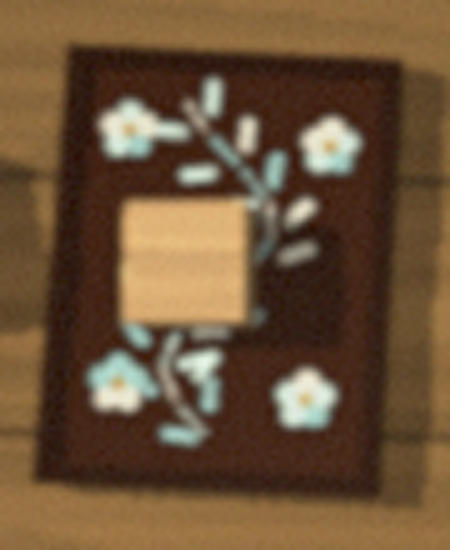

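View pics/b1.png

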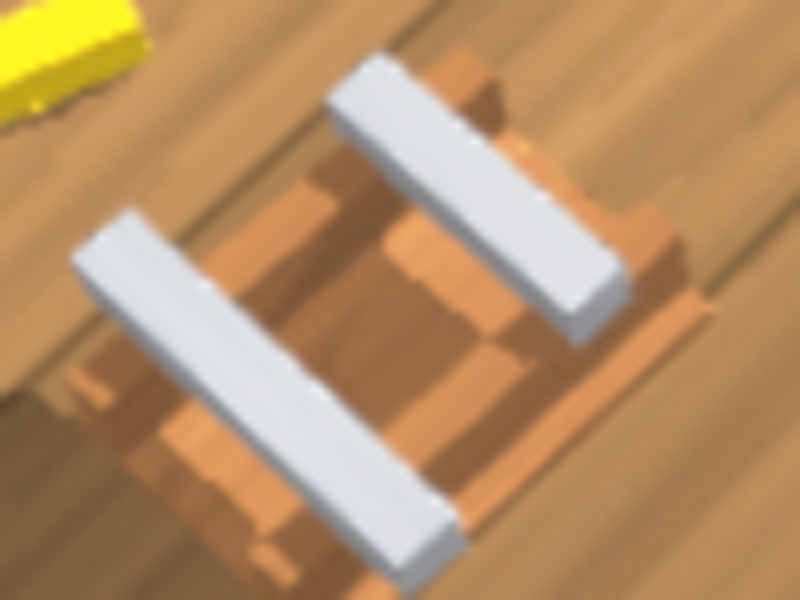

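View pics/b2.png

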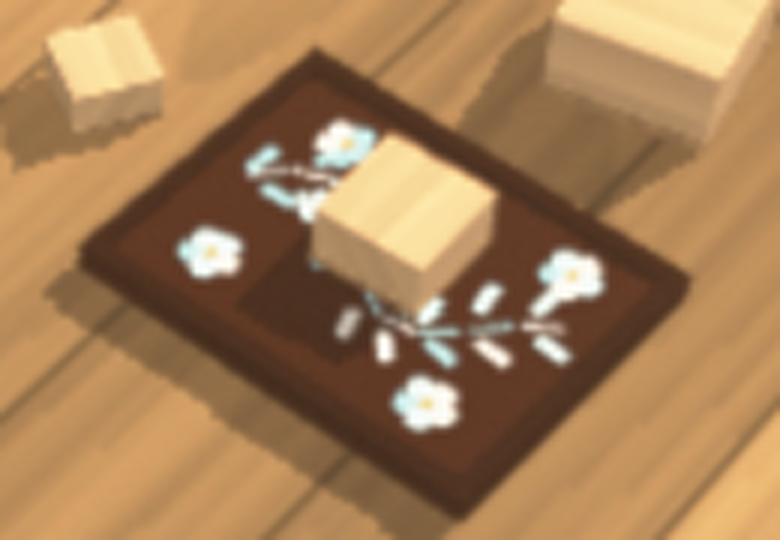

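Run:
```python
from h import *
def q(n,pts,s,x0,y0,z):
    p=(np.array(pts)+.5)/s-.5+[x0,y0]; P=unproj(n,p,z)[:,:2]
    print(n,P.round(1).tolist(),P.mean(0).round(1),np.linalg.norm(P-np.roll(P,-1,0),axis=1).round(1))
    d=[P[(i+1)%4]-P[i] for i in range(4)]; print('  ang',[round(np.degrees(np.arctan2(v[1],v[0])),1) for v in d])
q('top',[(438,80),(531,77),(524,527),(427,522)],8,345,195,63)
q('scene',[(70,258),(130,207),(460,517),(405,572)],8,130,250,63)
q('top',[(180,126),(265,126),(257,467),(168,465)],8,345,195,63)
q('top',[(120,197),(248,198),(250,325),(119,323)],5,155,175,56)
q('scene',[(393,133),(497,195),(415,272),(313,208)],6,240,130,56)
q('top',[(68,45),(402,62),(380,496),(36,480)],5,155,175,20)
q('scene',[(315,47),(690,280),(460,505),(80,245)],6,240,130,20)
q('top',[(90,120),(585,150),(580,480),(80,465)],8,345,195,12)
# bystanders rough
print(unproj('top',[(288,130),(239,138),(348,134),(409,131),(190,300),(116,219)],20).round(0))
print(unproj('top',[(374,288),(430,312)],20).round(0))
```

```text
top [[562.1, -311.0], [563.7, -344.7], [402.7, -336.5], [403.9, -302.1]] [ 483.1 -323.6] [ 33.7 161.2  34.4 158.4]
  ang [np.float64(-87.2), np.float64(177.1), np.float64(87.9), np.float64(-3.2)]
scene [[403.6, -332.9], [404.5, -307.9], [565.1, -317.2], [565.0, -340.8]] [ 484.6 -324.7] [ 25.  160.9  23.6 161.6]
  ang [np.float64(88.0), np.float64(-3.3), np.float64(-90.2), np.float64(177.2)]
top [[543.9, -217.4], [544.4, -248.0], [422.4, -242.3], [422.7, -210.8]] [ 483.3 -229.6] [ 30.6 122.1  31.6 121.4]
  ang [np.float64(-89.1), np.float64(177.3), np.float64(89.5), np.float64(-3.1)]
top [[525.9, 323.3], [526.4, 250.0], [453.6, 246.1], [453.7, 320.5]] [489.9 285. ] [73.3 72.9 74.3 72.3]
  ang [np.float64(-89.6), np.float64(-176.9), np.float64(90.0), np.float64(2.3)]
scene [[455.2, 322.3], [524.1, 321.4], [522.7, 250.5], [455.2, 252.0]] [489.3 286.6] [69.  70.9 67.5 70.3]
  ang [np.float64(-0.7), np.float64(-91.1), np.float64(178.7), np.float64(90.1)]
top [[621.5, 366.4], [614.4, 166.9], [358.2, 172.7], [364.7, 371.8]] [489.7 269.4] [199.6 256.3 199.2 256.9]
  ang [np.float64(-92.0), np.float64(178.7), np.float64(88.1), np.float64(-1.2)]
scene [[362.4, 377.0], [622.1, 366.7], [615.0, 167.8], [357.1, 178.2]] [489.2 272.4] [259.9 199.  258.2 198.9]
  ang [np.float64(-2.3), np.float64(-92.0), np.float64(177.7), np.float64(88.5)]
top [[553.0, -195.7], [544.5, -381.5], [421.5, -375.0], [424.4, -190.0]] [ 485.9 -285.5] [186.  123.2 185.  128.7]
  ang [np.float64(-92.6), np.float64(177.0), np.float64(89.1), np.float64(-2.5)]
[[ 794.   10.   20.]
 [ 766.  159.   20.]
 [ 785. -174.   20.]
 [ 798. -361.   20.]
 [ 282.  287.   20.]
 [ 513.  514.   20.]]
[[ 323. -243.   20.]
 [ 257. -403.   20.]]
```

drive_tool:
  rows:
    - {"turn":7.2,"jaw":1}
    - {"turn":7.2,"jaw":1}
    - {"turn":7.3,"translation":[1,-0.8,0],"jaw":1}
    - {"translation":[3.6,-2.9,1],"jaw":1}
    - {"translation":[3.6,-2.9,1],"jaw":1}
    - {"translation":[3.6,-2.9,1],"jaw":1}
    - {"translation":[3.6,-2.9,1],"jaw":1}
    - {"translation":[3.6,-2.9,2],"jaw":1}
    - {"translation":[3.6,-2.9,2],"jaw":1}
    - {"translation":[3.6,-2.9,2],"jaw":1}
    - {"translation":[2.6,-2.2,2],"jaw":1}
    - {"jaw":1}

```text
$.rows[0]: bad value
```

```bash
cat >> h.py <<'E'
from scipy.spatial.transform import Rotation as Ro
def st():
    s=bot.get_state(); q=s['ee_rot']; R=Ro.from_quat(q,scalar_first=True).as_matrix()
    print('t',round(s['clock'],2),'p',s['ee_pos'].round(1),'yaw',np.degrees(np.arctan2(R[1,0],R[0,0])).round(2),'z',R[:,2].round(3),'F',s['wrist_force'].round(1),'M',s['moment'].round(2),'gap',round(s['finger_gap'],1),'q',s['joint_positions'].round(2))
    return s,R
def go(P):
    s,R=st(); print('shift cm',(R.T@(np.array(P)-s['ee_pos'])/10).round(2))
def pic(n,f,x=0,y=0,w=560,h=420,k=1):
    im=bot.capture(n)[y:y+h,x:x+w,::-1]; cv2.imwrite('pics/'+f,cv2.resize(im,None,fx=k,fy=k,interpolation=cv2.INTER_CUBIC))
E
python3 - <<'E'
from h import *
go([484,-326.4,31.5]); pic('top','c_top.png',310,170,150,120,5); pic('scene','c_sc.png',100,220,160,120,5)
E
```

```text
t 0.1 p [ 183.9 -544.2  230.4] yaw 18.66 z [-0.     0.002 -1.   ] F [-0.2  0.6 -0.5] M [ 0.01 -0.01  0.  ] gap 84.9 q [-1.36  0.38  0.08  1.27 -0.    1.46]
shift cm [ 35.4  -10.99  19.92]
```

View pics/c_sc.png

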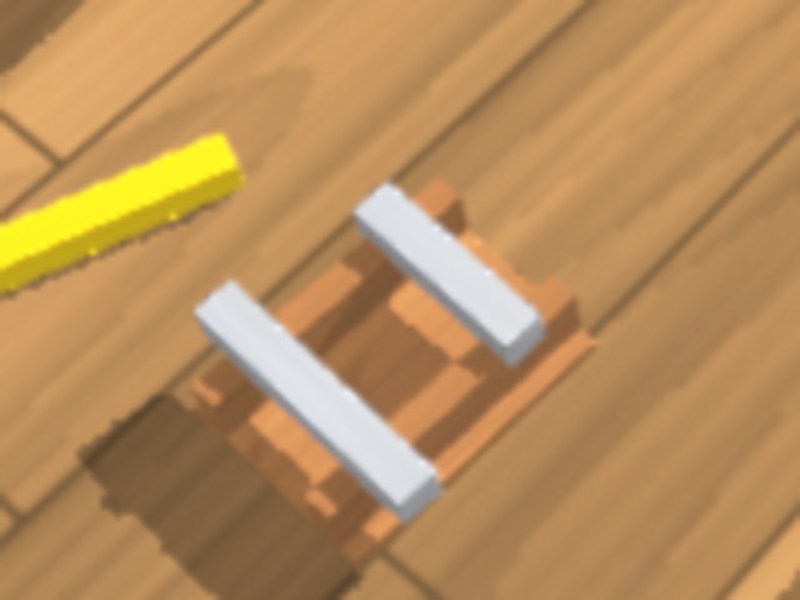

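View pics/c_top.png

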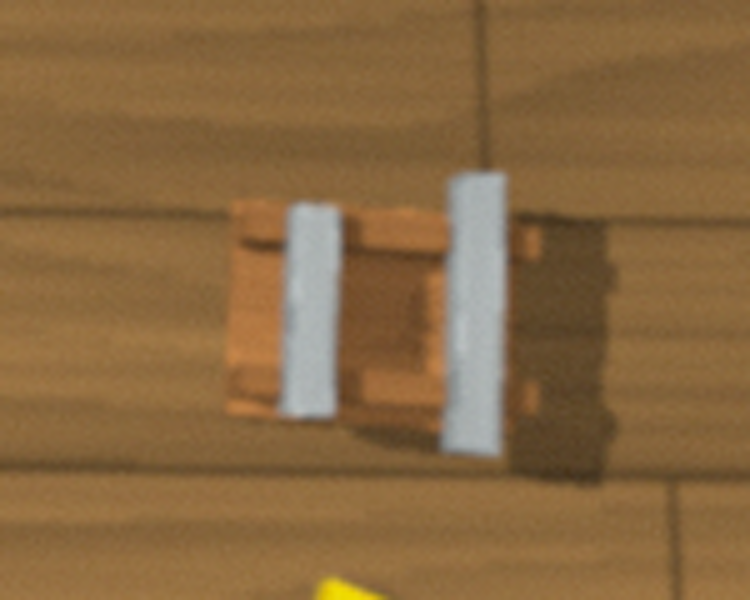

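Every row needs all three fields, so the call was refused and the arm has not moved. The bars are unchanged.

drive_tool:
  rows:
    - {"translation":[0,0,0],"turn":7.2,"jaw":1}
    - {"translation":[0,0,0],"turn":7.2,"jaw":1}
    - {"translation":[0,0,0],"turn":7.3,"jaw":1}
    - {"translation":[3.6,-2.9,1],"turn":0,"jaw":1}
    - {"translation":[3.6,-2.9,1],"turn":0,"jaw":1}
    - {"translation":[3.6,-2.9,1],"turn":0,"jaw":1}
    - {"translation":[3.6,-2.9,1],"turn":0,"jaw":1}
    - {"translation":[3.6,-2.9,2],"turn":0,"jaw":1}
    - {"translation":[3.6,-2.9,2],"turn":0,"jaw":1}
    - {"translation":[3.6,-2.9,2],"turn":0,"jaw":1}
    - {"translation":[3.6,-3.0,2],"turn":0,"jaw":1}
    - {"translation":[0,0,0],"turn":0,"jaw":1}

```text
clock: 1.7
ee_pos: [484.8, -324.2, 109.2]
ee_rot: [-0.001, 1.0, -0.024, -0.001]
wrist_force: [0.0, -0.5, -0.5]
finger_gap: 85.3
```

Run:
```python
from h import *
go([484,-326.4,31.5]); pic('top','c_top2.png',310,170,150,120,5); pic('scene','c_sc2.png',100,220,160,120,5)
```

```text
t 1.7 p [ 484.8 -324.2  109.2] yaw -2.76 z [-0.003  0.003 -1.   ] F [ 0.  -0.5 -0.5] M [ 0.02  0.01 -0.02] gap 85.3 q [-0.7   0.46 -0.12  1.    0.    2.49]
shift cm [-0.05  0.24  7.76]
```

View pics/c_sc2.png

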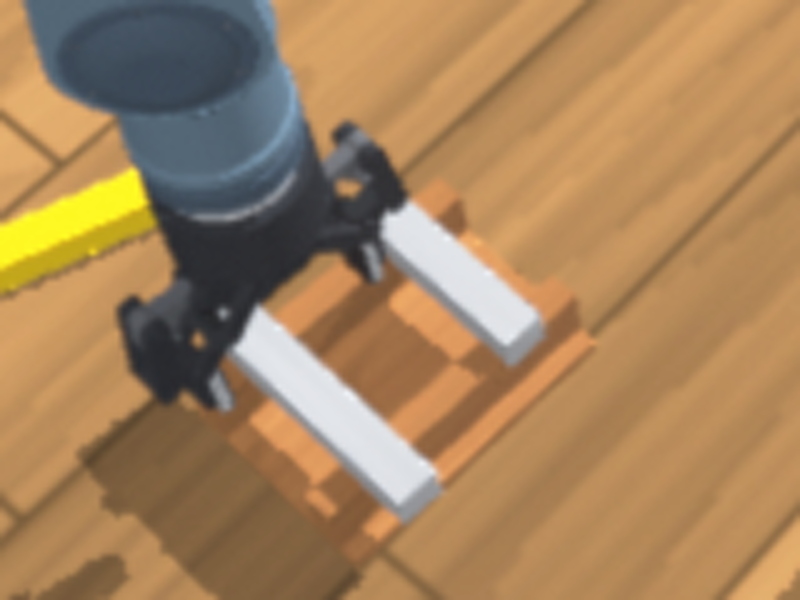

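View pics/c_top2.png

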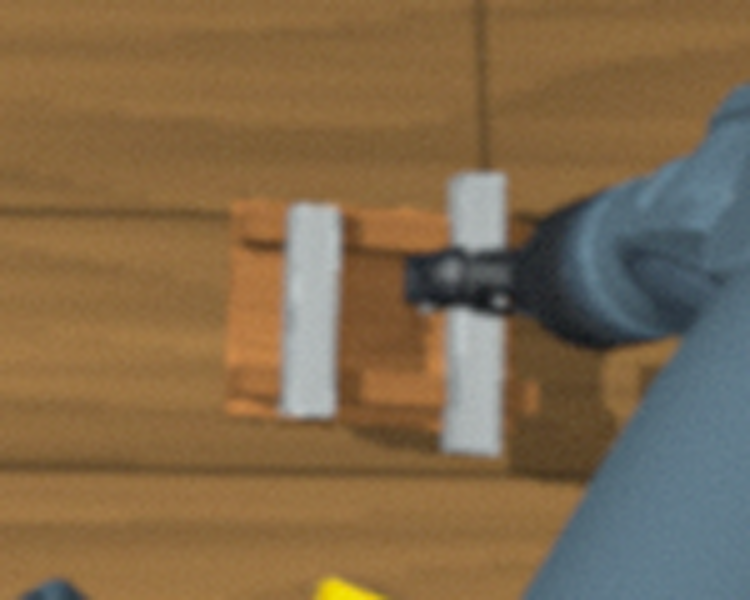

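drive_tool:
  newtons: 60
  rows:
    - {"translation":[0,0.22,1.5],"turn":0.3,"jaw":1}
    - {"translation":[0,0,2],"turn":0,"jaw":1}
    - {"translation":[0,0,2],"turn":0,"jaw":1}
    - {"translation":[0,0,1.5],"turn":0,"jaw":1}
    - {"translation":[0,0,0.7],"turn":0,"jaw":1}
    - {"translation":[0,0,0],"turn":0,"jaw":0}
    - {"translation":[0,0,0],"turn":0,"jaw":-0.35}
    - {"translation":[0,0,0],"turn":0,"jaw":-1}
    - {"translation":[0,0,0],"turn":0,"jaw":-1}
    - {"translation":[0,0,0],"turn":0,"jaw":-1}

```text
clock: 3.05
ee_pos: [484.6, -327.9, 35.3]
ee_rot: [-0.001, 1.0, -0.028, 0.001]
wrist_force: [-0.6, 5.6, 5.5]
finger_gap: 24.0
```

Run:
```python
from h import *
st()
```

```text
t 3.05 p [ 484.6 -327.9   35.3] yaw -3.25 z [ 0.002  0.003 -1.   ] F [-0.6  5.6  5.5] M [ 1.07 -0.08  0.04] gap 24.0 q [-0.7   0.53 -0.22  0.83  0.    2.49]
```

drive_tool:
  rows:
    - {"translation":[0,0,-0.5],"turn":0,"jaw":-1}
    - {"translation":[0,0,-1.5],"turn":0,"jaw":-1}
    - {"translation":[0,0,-2],"turn":0,"jaw":-1}
    - {"translation":[0,0,-2],"turn":0,"jaw":-1}
    - {"translation":[0,0,-1],"turn":0,"jaw":-1}
    - {"translation":[0,0,0],"turn":0,"jaw":-1}

```text
clock: 3.8
ee_pos: [484.3, -330.3, 105.2]
ee_rot: [0.001, 1.0, -0.029, 0.001]
wrist_force: [0.6, 1.1, -8.6]
finger_gap: 24.3
```

Run:
```python
from h import *
go([490,-30,100]); pic('top','d_top.png',310,170,150,120,5); pic('scene','d_sc.png',100,200,160,120,5)
```

```text
t 3.8 p [ 484.3 -330.3  105.2] yaw -3.35 z [ 0.001 -0.002 -1.   ] F [ 0.6  1.1 -8.6] M [ 0.    0.02 -0.02] gap 24.3 q [-0.71  0.46 -0.12  0.98 -0.    2.49]
shift cm [ -1.19 -30.01   0.47]
```

View pics/d_sc.png

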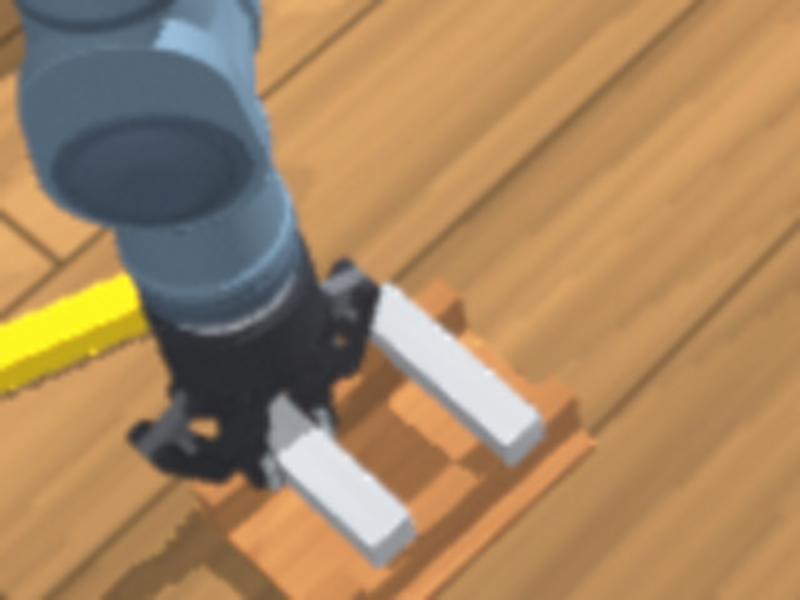

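drive_tool:
  rows:
    - {"translation":[0,-1.5,0],"turn":0,"jaw":-1}
    - {"translation":[0,-3,0],"turn":0,"jaw":-1}
    - {"translation":[0,-3.5,0],"turn":-0.5,"jaw":-1}
    - {"translation":[0,-3.5,0],"turn":-0.5,"jaw":-1}
    - {"translation":[0,-3.5,0],"turn":-0.5,"jaw":-1}
    - {"translation":[0,-3.5,0],"turn":-0.5,"jaw":-1}
    - {"translation":[0,-3.5,0],"turn":-0.5,"jaw":-1}
    - {"translation":[0,-3.5,0],"turn":-0.8,"jaw":-1}
    - {"translation":[0,-3,1],"turn":0,"jaw":-1}
    - {"translation":[0,-1.5,1],"turn":0,"jaw":-1}
    - {"translation":[0,0,1.5],"turn":0,"jaw":-1}
    - {"translation":[0,0,0],"turn":0,"jaw":-1}

```text
clock: 5.4
ee_pos: [492.4, -30.1, 67.6]
ee_rot: [0.0, 1.0, -0.001, -0.002]
wrist_force: [-0.5, -0.6, -7.3]
finger_gap: 24.3
```

Run:
```python
from h import *
st(); pic('top','e_top.png',200,150,160,120,5); pic('scene','e_sc.png',180,150,160,120,5)
```

```text
t 5.4 p [492.4 -30.1  67.6] yaw -0.06 z [-0.004 -0.    -1.   ] F [-0.5 -0.6 -7.3] M [-0.    0.03 -0.04] gap 24.3 q [-0.19  0.34 -0.43  0.81 -0.    2.95]
```

View pics/e_sc.png

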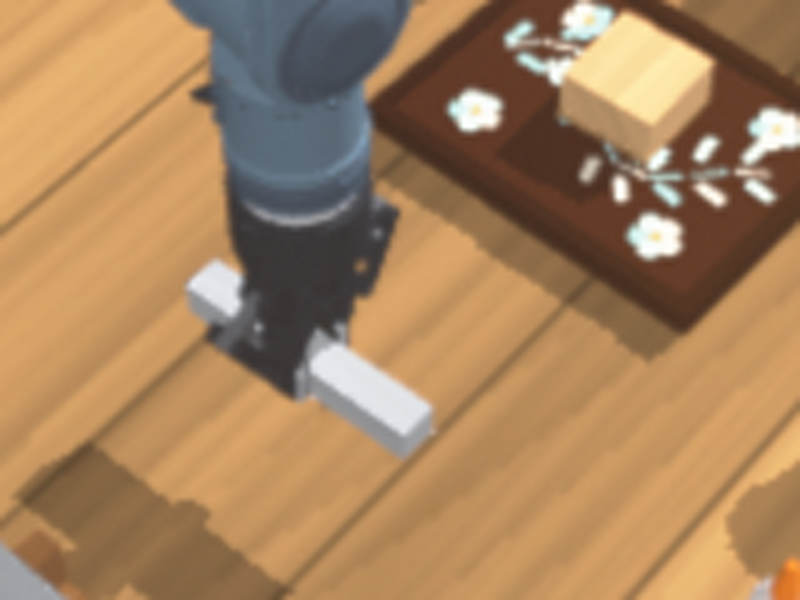

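drive_tool:
  rows:
    - {"translation":[0,0,1.5],"turn":0,"jaw":-1}
    - {"translation":[0,0,2],"turn":0,"jaw":-1}
    - {"translation":[0,0,1.5],"turn":0,"jaw":-1}
    - {"translation":[0,0,1],"turn":0,"jaw":-1}
    - {"translation":[0,0,0.6],"turn":0,"jaw":-1}
    - {"translation":[0,0,0],"turn":0,"jaw":-1}
    - {"translation":[0,0,0],"turn":0,"jaw":-1}

```text
clock: 6.38
ee_pos: [494.7, -29.9, 3.8]
ee_rot: [0.0, 1.0, -0.0, 0.001]
wrist_force: [0.0, 0.3, -8.0]
finger_gap: 24.2
```

Run:
```python
from h import *
st()
```

```text
t 6.38 p [494.7 -29.9   3.8] yaw -0.03 z [ 0.001 -0.    -1.   ] F [ 0.   0.3 -8. ] M [ 0.06 -0.03 -0.05] gap 24.2 q [-0.19  0.42 -0.51  0.65 -0.    2.95]
```

drive_tool:
  rows:
    - {"translation":[0,0,0.2],"turn":0,"jaw":-1}
    - {"translation":[0,0,0.2],"turn":0,"jaw":-1}
    - {"translation":[0,0,0.1],"turn":0,"jaw":-1}
    - {"translation":[0,0,0],"turn":0,"jaw":-1}

```text
clock: 6.88
ee_pos: [494.6, -29.9, 0.0]
ee_rot: [0.0, 1.0, -0.0, 0.001]
wrist_force: [-4.4, 2.2, 9.3]
finger_gap: 23.8
```

drive_tool:
  rows:
    - {"translation":[0,0,-0.1],"turn":0,"jaw":-0.3}
    - {"translation":[0,0,0],"turn":0,"jaw":0.2}
    - {"translation":[0,0,0],"turn":0,"jaw":0.2}
    - {"translation":[0,0,0],"turn":0,"jaw":0.2}
    - {"translation":[0,0,-1],"turn":0,"jaw":0.2}
    - {"translation":[0,0,-3],"turn":0,"jaw":0.2}
    - {"translation":[0,0,-3],"turn":0,"jaw":0.2}
    - {"translation":[0,0,-1.5],"turn":0,"jaw":0.2}

```text
clock: 7.88
ee_pos: [495.4, -30.0, 86.4]
ee_rot: [0.0, 1.0, -0.0, 0.001]
wrist_force: [-0.1, -0.2, -1.3]
finger_gap: 51.4
```

Run:
```python
from h import *
st(); pic('top','f_top.png',230,150,120,120,5); pic('scene','f_sc.png',180,150,160,120,5)
```

```text
t 7.88 p [495.4 -30.   86.4] yaw -0.03 z [ 0.003 -0.001 -1.   ] F [-0.1 -0.2 -1.3] M [ 0.06 -0.    0.01] gap 51.4 q [-0.19  0.31 -0.4   0.85 -0.    2.95]
```

View pics/f_sc.png

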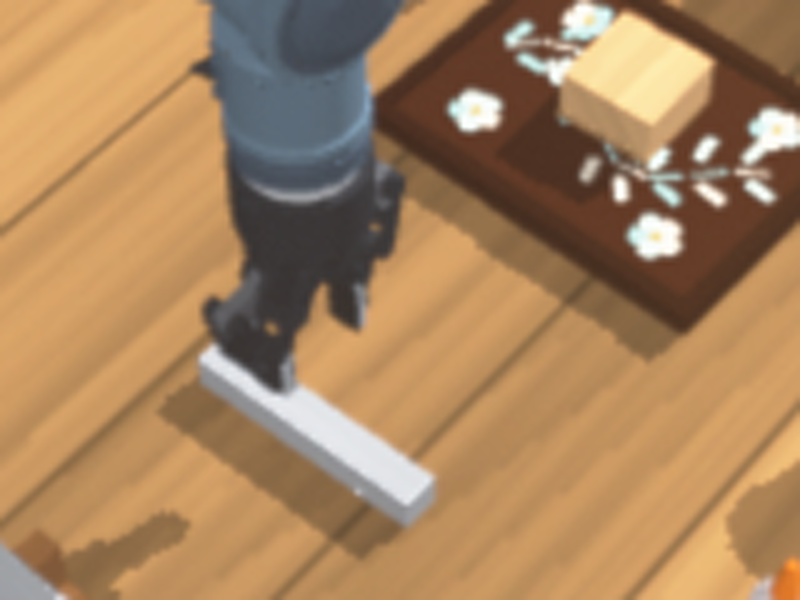

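View pics/f_top.png

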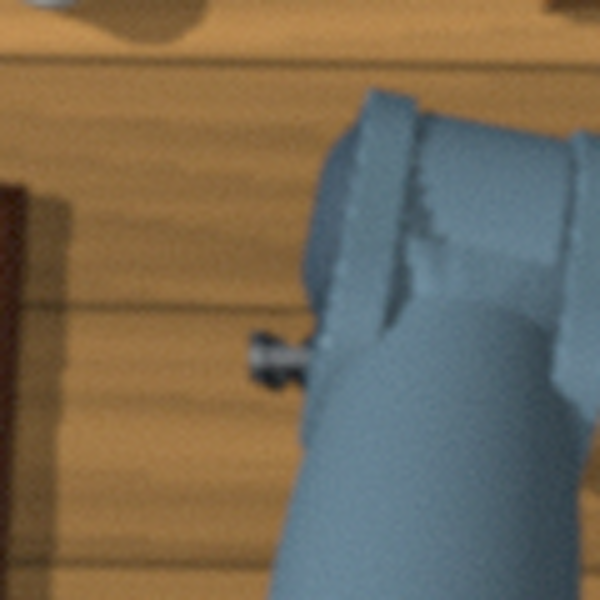

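Run:
```python
from h import *
p=(np.array([(214,344),(435,480),(407,508),(200,362)])+.5)/5-.5+[180,150]
P=unproj('scene',p,25); print(P.round(1));
```

```text
[[413.1 -26.3  25. ]
 [574.1 -16.7  25. ]
 [573.8 -41.2  25. ]
 [415.6 -41.1  25. ]]
```

drive_tool:
  newtons: 20
  rows:
    - {"translation":[-2,0,0],"turn":0,"jaw":0.2}
    - {"translation":[-2.7,0,1],"turn":0,"jaw":0.2}
    - {"translation":[-2,0,2],"turn":0,"jaw":0.2}
    - {"translation":[0,0,2],"turn":0,"jaw":0.2}
    - {"translation":[0,0,2],"turn":0,"jaw":0.2}
    - {"translation":[0,0,1.2],"turn":0,"jaw":0.2}
    - {"translation":[0,0,0.1],"turn":0,"jaw":0.2}
    - {"translation":[0,0,0],"turn":0,"jaw":0.2}

```text
clock: 8.98
ee_pos: [427.4, -29.8, 1.4]
ee_rot: [0.0, 1.0, -0.0, 0.0]
wrist_force: [-0.1, -0.3, 0.0]
finger_gap: 51.6
```

Run:
```python
from h import *
st(); pic('scene','g_sc.png',180,150,160,120,5)
```

```text
t 8.97 p [427.4 -29.8   1.4] yaw -0.03 z [ 0. -0. -1.] F [-0.1 -0.3  0. ] M [0.02 0.01 0.01] gap 51.6 q [-0.22  0.32 -0.68  0.57 -0.    2.92]
```

View pics/g_sc.png

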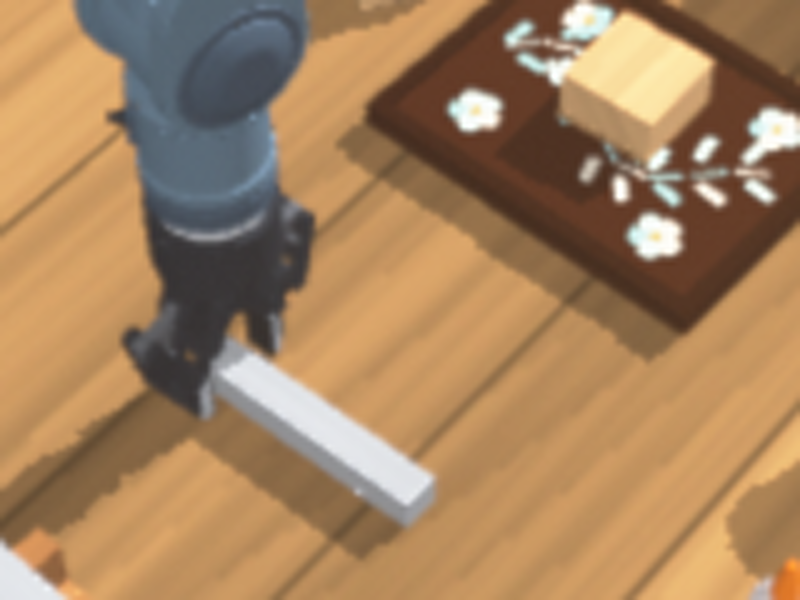

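drive_tool:
  newtons: 20
  rows:
    - {"translation":[0,0,0],"turn":0,"jaw":-0.3}
    - {"translation":[0,0,0],"turn":0,"jaw":-1}
    - {"translation":[0,0,0],"turn":0,"jaw":-1}
    - {"translation":[0,0,0],"turn":0,"jaw":-1}
    - {"translation":[0.05,0,-0.4],"turn":0,"jaw":-1}
    - {"translation":[0.15,0,-0.87],"turn":0,"jaw":-1}
    - {"translation":[0.3,0,-1.25],"turn":0,"jaw":-1}
    - {"translation":[0.41,0,-1.22],"turn":0,"jaw":-1}
    - {"translation":[0.52,0,-1.17],"turn":0,"jaw":-1}
    - {"translation":[0.31,0,-0.6],"turn":0,"jaw":-1}
    - {"translation":[0,0,0],"turn":0,"jaw":-1}

```text
clock: 10.4
ee_pos: [445.6, -29.9, 57.1]
ee_rot: [0.0, 1.0, -0.0, 0.001]
wrist_force: [-1.0, 0.2, -3.3]
finger_gap: 24.6
```

Run:
```python
from h import *
st(); pic('scene','h_sc.png',180,120,160,120,5)
```

```text
t 10.4 p [445.6 -29.9  57.1] yaw -0.02 z [ 0.002 -0.    -1.   ] F [-1.   0.2 -3.3] M [ 0.02 -0.09  0.01] gap 24.6 q [-0.21  0.26 -0.57  0.74  0.    2.93]
```

View pics/h_sc.png

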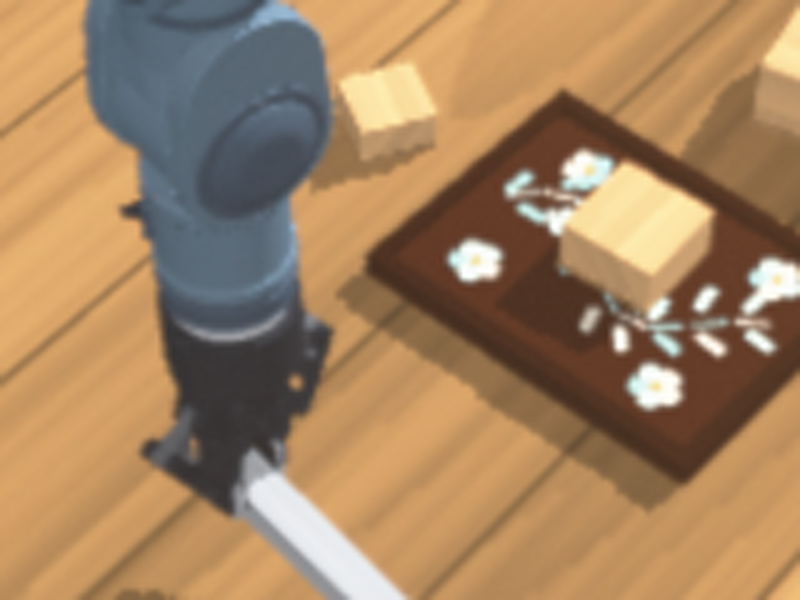

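drive_tool:
  rows:
    - {"translation":[0.23,0,-0.47],"turn":0,"jaw":-1}
    - {"translation":[0.71,0,-1.07],"turn":0,"jaw":-1}
    - {"translation":[0.81,0,-1.0],"turn":0,"jaw":-1}
    - {"translation":[0.89,0,-0.93],"turn":0,"jaw":-1}
    - {"translation":[0.96,0,-0.85],"turn":0,"jaw":-1}
    - {"translation":[1.04,0,-0.76],"turn":0,"jaw":-1}
    - {"translation":[0,0,0],"turn":0,"jaw":-1}

```text
clock: 11.32
ee_pos: [493.0, -30.0, 108.2]
ee_rot: [0.0, 1.0, -0.0, 0.001]
wrist_force: [-0.3, -0.3, -2.4]
finger_gap: 24.6
```

Run:
```python
from h import *
st(); pic('scene','i_sc.png',180,120,160,150,4)
```

```text
t 11.32 p [493.  -30.  108.2] yaw -0.02 z [ 0.003 -0.    -1.   ] F [-0.3 -0.3 -2.4] M [-0.   -0.16 -0.05] gap 24.6 q [-0.19  0.29 -0.38  0.9   0.    2.95]
```

View pics/i_sc.png

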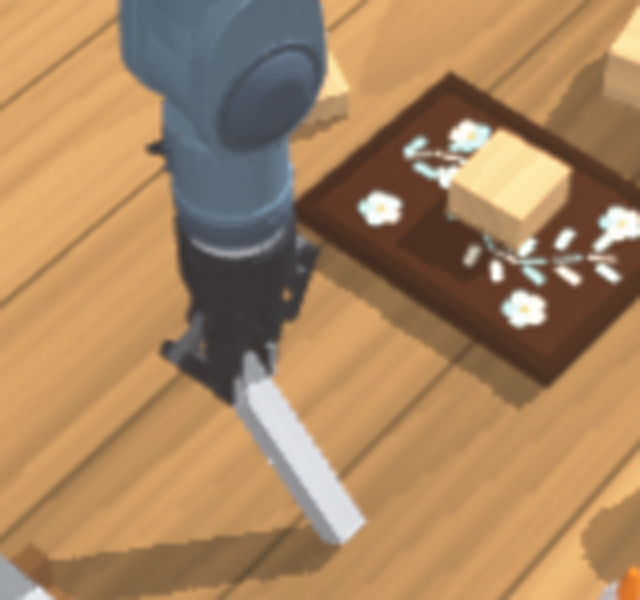

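drive_tool:
  rows:
    - {"translation":[0.5,0,-0.35],"turn":0,"jaw":-1}
    - {"translation":[0.6,0,-0.32],"turn":0,"jaw":-1}
    - {"translation":[0.6,0,-0.31],"turn":0,"jaw":-1}
    - {"translation":[0.55,0,-0.26],"turn":0,"jaw":-1}
    - {"translation":[0.6,0,-0.24],"turn":0,"jaw":-1}
    - {"translation":[0.6,0,-0.22],"turn":0,"jaw":-1}
    - {"translation":[0.6,0,-0.18],"turn":0,"jaw":-1}
    - {"translation":[0.6,0,-0.16],"turn":0,"jaw":-1}
    - {"translation":[0,0,0],"turn":0,"jaw":-1}

```text
clock: 12.5
ee_pos: [538.4, -29.9, 128.0]
ee_rot: [0.0, 1.0, -0.0, 0.001]
wrist_force: [-1.3, -0.1, -2.4]
finger_gap: 24.4
```

Run:
```python
from h import *
st(); pic('scene','j_sc.png',180,120,160,150,4)
```

```text
t 12.5 p [538.4 -29.9 128. ] yaw -0.03 z [ 0.001 -0.    -1.   ] F [-1.3 -0.1 -2.4] M [0.05 0.28 0.02] gap 24.4 q [-0.17  0.36 -0.22  0.99  0.    2.97]
```

View pics/j_sc.png

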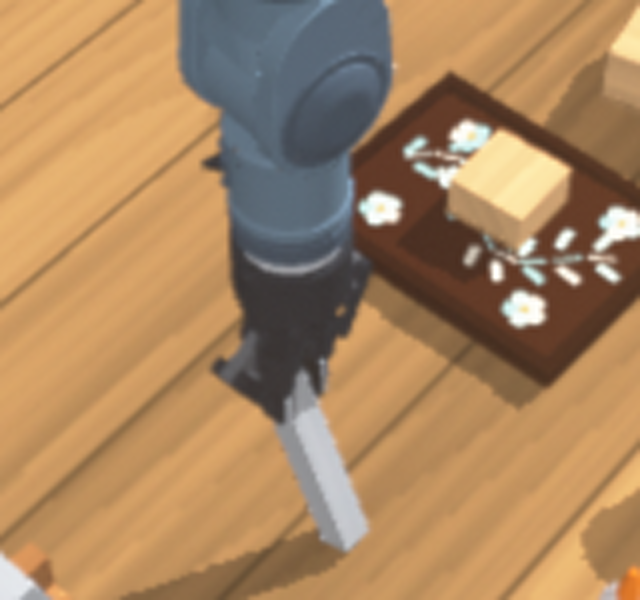

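drive_tool:
  rows:
    - {"translation":[0.5,0,-0.1],"turn":0,"jaw":-1}
    - {"translation":[0.6,0,-0.11],"turn":0,"jaw":-1}
    - {"translation":[0.6,0,-0.09],"turn":0,"jaw":-1}
    - {"translation":[0.6,0,-0.07],"turn":0,"jaw":-1}
    - {"translation":[0.6,0,-0.04],"turn":0,"jaw":-1}
    - {"translation":[0.5,0,0.0],"turn":0,"jaw":-1}
    - {"translation":[0.5,0,0.0],"turn":0,"jaw":-1}
    - {"translation":[0,0,0],"turn":0,"jaw":-1}

```text
clock: 13.55
ee_pos: [577.2, -29.9, 131.9]
ee_rot: [0.0, 1.0, -0.0, 0.001]
wrist_force: [-0.4, -0.2, 0.4]
finger_gap: 24.5
```

Run:
```python
from h import *
st(); pic('scene','k_sc.png',180,120,160,150,4)
```

```text
t 13.55 p [577.2 -29.9 131.9] yaw -0.03 z [ 0.001 -0.    -1.   ] F [-0.4 -0.2  0.4] M [ 0.01  0.3  -0.01] gap 24.5 q [-0.16  0.43 -0.1   1.04  0.    2.98]
```

View pics/k_sc.png

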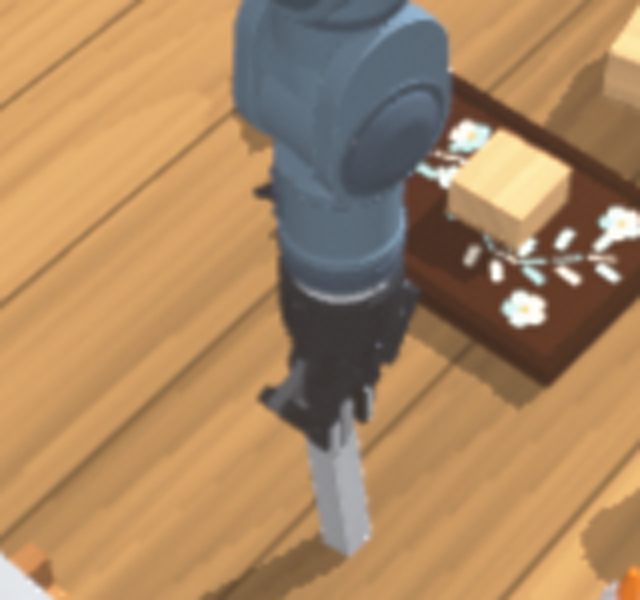

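drive_tool:
  rows:
    - {"translation":[0.5,0,0.02],"turn":0,"jaw":-1}
    - {"translation":[0.5,0,0.04],"turn":0,"jaw":-1}
    - {"translation":[0.3,0,0.04],"turn":0,"jaw":-1}
    - {"translation":[0,0,0],"turn":0,"jaw":-1}

```text
clock: 14.1
ee_pos: [590.1, -29.9, 131.0]
ee_rot: [0.0, 1.0, -0.0, 0.001]
wrist_force: [-1.1, 0.1, 2.8]
finger_gap: 24.7
```

Run:
```python
from h import *
st(); pic('scene','l_sc.png',240,200,60,70,8)
for x in (590,595,600):print(proj('scene',[[x-12.5,-42.5,0],[x+12.5,-42.5,0],[x+12.5,-17.5,0],[x+12.5,-42.5,120],[x-12.5,-42.5,120]]).round(1).tolist())
```

```text
t 14.1 p [590.1 -29.9 131. ] yaw -0.03 z [ 0.001 -0.    -1.   ] F [-1.1  0.1  2.8] M [ 0.05  0.29 -0.03] gap 24.7 q [-0.16  0.45 -0.07  1.05 -0.    2.98]
[[261.7, 256.9], [268.5, 261.7], [274.1, 255.9], [268.9, 238.3], [261.6, 233.3]]
[[263.1, 257.8], [269.9, 262.7], [275.4, 256.8], [270.4, 239.3], [263.1, 234.3]]
[[264.4, 258.8], [271.3, 263.6], [276.8, 257.8], [271.9, 240.3], [264.5, 235.3]]
```

View pics/l_sc.png

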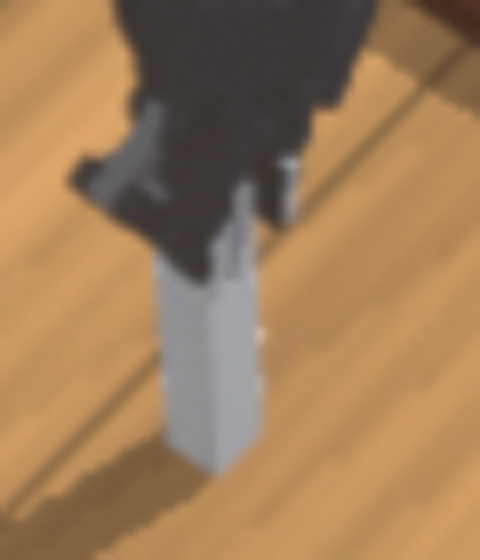

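drive_tool:
  rows:
    - {"translation":[0.25,0,0.05],"turn":0,"jaw":-1}
    - {"translation":[0.2,0,0.05],"turn":0,"jaw":-1}
    - {"translation":[0,0,0.05],"turn":0,"jaw":-1}
    - {"translation":[0,0,0],"turn":0,"jaw":-1}

```text
clock: 14.65
ee_pos: [595.0, -29.9, 130.3]
ee_rot: [0.0, 1.0, -0.0, 0.001]
wrist_force: [-0.9, 0.6, 5.8]
finger_gap: 24.5
```

Run:
```python
from h import *
st(); pic('scene','m_sc.png',240,200,60,70,8)
```

```text
t 14.65 p [595.  -29.9 130.3] yaw -0.03 z [ 0.003 -0.    -1.   ] F [-0.9  0.6  5.8] M [ 0.13  0.36 -0.  ] gap 24.5 q [-0.16  0.46 -0.06  1.05  0.    2.99]
```

View pics/m_sc.png

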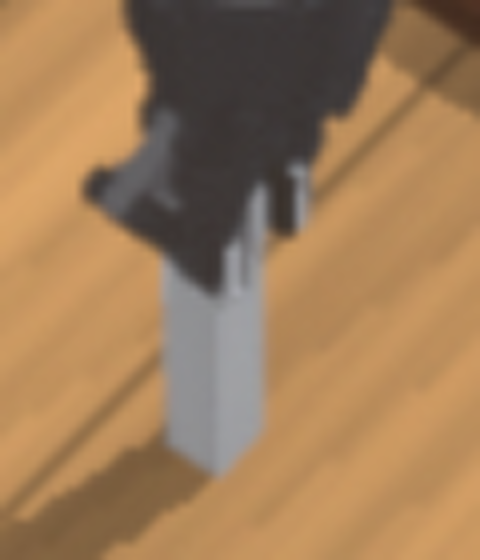

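drive_tool:
  rows:
    - {"translation":[0,0,-0.12],"turn":0,"jaw":-1}
    - {"translation":[0,0,0],"turn":0,"jaw":-0.3}
    - {"translation":[0,0,0],"turn":0,"jaw":0}
    - {"translation":[0,0,0],"turn":0,"jaw":0}
    - {"translation":[0,0,0],"turn":0,"jaw":0}
    - {"translation":[0,0,0],"turn":0,"jaw":0}

```text
clock: 15.45
ee_pos: [594.0, -29.9, 130.4]
ee_rot: [0.0, 1.0, -0.0, 0.0]
wrist_force: [-0.2, 0.7, 1.0]
finger_gap: 42.8
```

Run:
```python
from h import *
st(); pic('scene','n_sc.png',240,190,60,80,8); pic('top','n_top.png',230,120,120,120,5)
```

```text
t 15.45 p [594.  -29.9 130.4] yaw -0.03 z [ 0. -0. -1.] F [-0.2  0.7  1. ] M [-0.01  0.01 -0.02] gap 42.8 q [-0.16  0.46 -0.05  1.05 -0.    2.99]
```

View pics/n_sc.png

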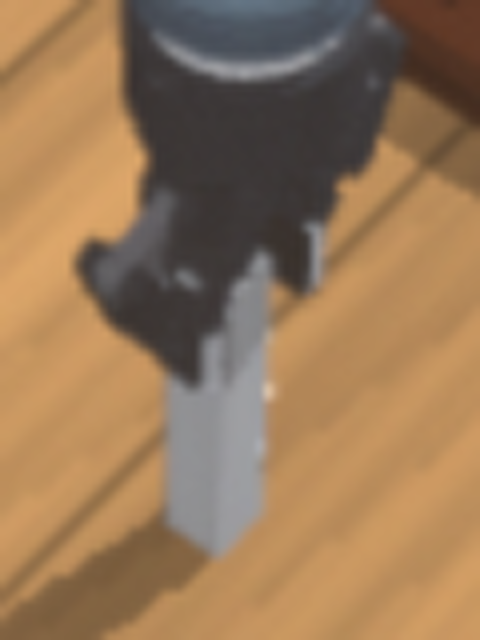

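View pics/n_top.png

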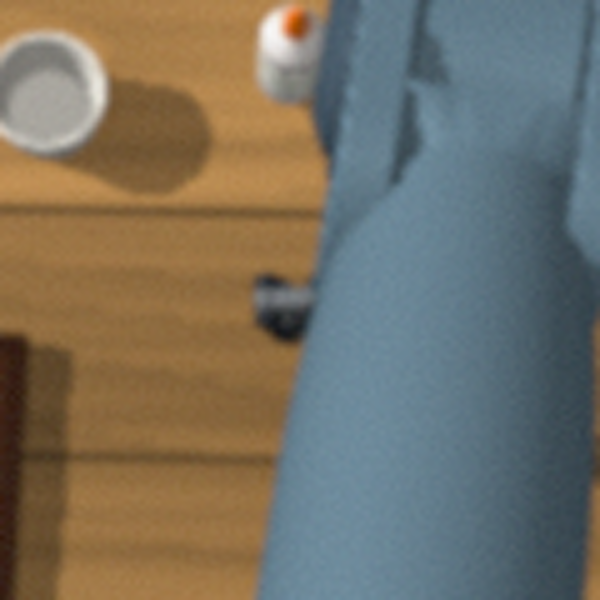

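Run:
```python
from h import *
p=(np.array([(216,559),(166,525),(265,513)])+.5)/8-.5+[240,190]
print(unproj('scene',p,0).round(1))
```

```text
[[593.5 -40.3   0. ]
 [570.7 -40.8   0. ]
 [594.9 -14.4   0. ]]
```

drive_tool:
  newtons: 50
  rows:
    - {"translation":[-0.4,0,0],"turn":0,"jaw":0}
    - {"translation":[-0.5,0,0.5],"turn":0,"jaw":0}
    - {"translation":[-0.3,0,0.5],"turn":0,"jaw":0}
    - {"translation":[0,0,0.5],"turn":0,"jaw":0}
    - {"translation":[0,0,0],"turn":0,"jaw":-0.2}
    - {"translation":[0,0,0],"turn":0,"jaw":-0.35}
    - {"translation":[0,0,0],"turn":0,"jaw":-1}
    - {"translation":[0,0,0],"turn":0,"jaw":-1}
    - {"translation":[0,0,0],"turn":0,"jaw":-1}

```text
clock: 16.68
ee_pos: [582.2, -29.9, 115.6]
ee_rot: [0.0, 1.0, -0.0, 0.0]
wrist_force: [0.7, 0.6, 0.1]
finger_gap: 24.4
```

Run:
```python
from h import *
st(); pic('scene','o_sc.png',240,190,60,80,8)
```

```text
t 16.68 p [582.2 -29.9 115.6] yaw -0.03 z [ 0.001 -0.    -1.   ] F [0.7 0.6 0.1] M [ 0.04 -0.07  0.02] gap 24.4 q [-0.16  0.45 -0.12  1.01 -0.    2.98]
```

View pics/o_sc.png

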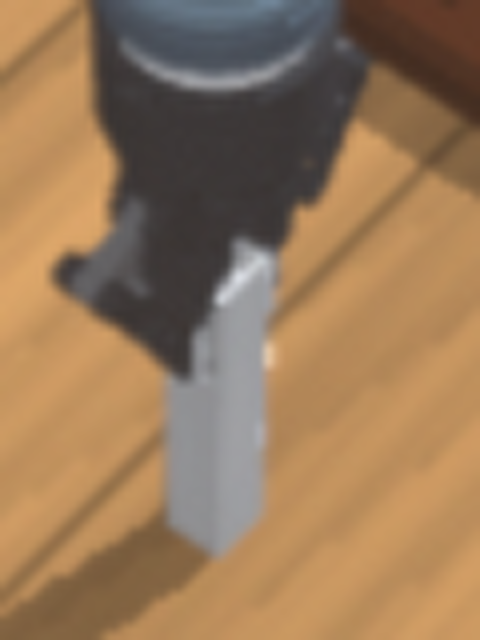

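drive_tool:
  rows:
    - {"translation":[0,0,-0.5],"turn":0,"jaw":-1}
    - {"translation":[0,0,-1.5],"turn":0,"jaw":-1}
    - {"translation":[0,0,-2],"turn":0,"jaw":-1}
    - {"translation":[0,0,-2],"turn":0,"jaw":-1}
    - {"translation":[0,0,-2],"turn":0,"jaw":-1}
    - {"translation":[0,0,-1.5],"turn":0,"jaw":-1}
    - {"translation":[0,0,-0.5],"turn":0,"jaw":-1}
    - {"translation":[0,0,0],"turn":0,"jaw":-1}

```text
clock: 17.73
ee_pos: [581.9, -29.9, 215.3]
ee_rot: [0.0, 1.0, -0.0, -0.0]
wrist_force: [0.1, 0.6, -7.1]
finger_gap: 24.1
```

drive_tool:
  rows:
    - {"translation":[-0.3,-1,0],"turn":0,"jaw":-1}
    - {"translation":[-0.7,-2,0],"turn":0,"jaw":-1}
    - {"translation":[-0.8,-2.5,0],"turn":0,"jaw":-1}
    - {"translation":[-0.8,-2.7,0],"turn":0,"jaw":-1}
    - {"translation":[-0.8,-2.7,0],"turn":0,"jaw":-1}
    - {"translation":[-0.8,-2.7,0],"turn":0,"jaw":-1}
    - {"translation":[-0.8,-2.7,0],"turn":0,"jaw":-1}
    - {"translation":[-0.8,-2.7,0],"turn":0,"jaw":-1}
    - {"translation":[-0.6,-2.5,0],"turn":0,"jaw":-1}
    - {"translation":[-0.4,-1.5,0],"turn":0,"jaw":-1}
    - {"translation":[0,-0.7,0],"turn":0,"jaw":-1}
    - {"translation":[0,0,0],"turn":0,"jaw":-1}

```text
clock: 19.23
ee_pos: [512.2, 135.2, 219.0]
ee_rot: [-0.029, 0.998, 0.053, -0.001]
wrist_force: [-0.6, -0.5, -7.9]
finger_gap: 24.5
```

Run:
```python
from h import *
go([489.5,285.5,200]); pic('scene','p_sc.png',200,80,160,120,5); pic('top','p_top.png',150,150,160,120,5)
```

```text
t 19.23 p [512.2 135.2 219. ] yaw 6.03 z [-0.006  0.057 -0.998] F [-0.6 -0.5 -7.9] M [-0.15  0.01 -0.01] gap 24.5 q [ 0.1   0.28 -0.08  1.2   0.06  3.14]
shift cm [ -0.68 -15.05   2.76]
```

View pics/p_sc.png

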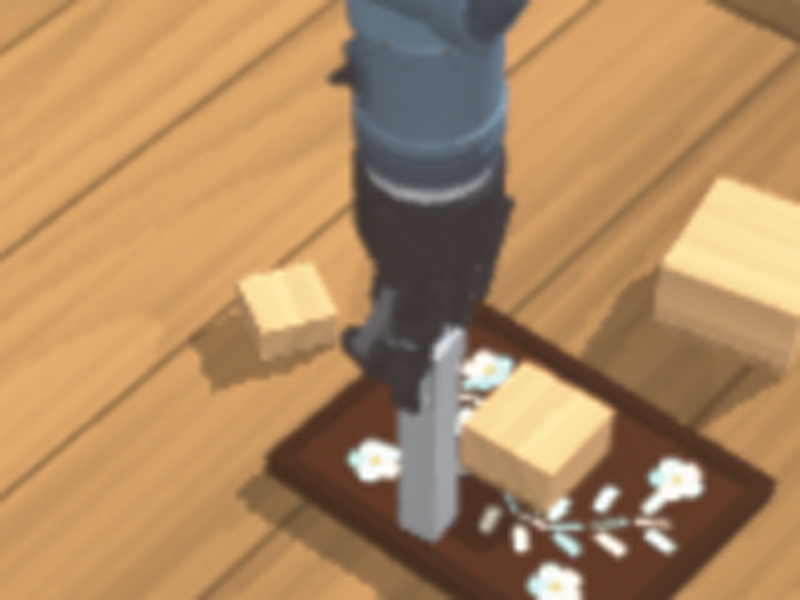

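View pics/p_top.png

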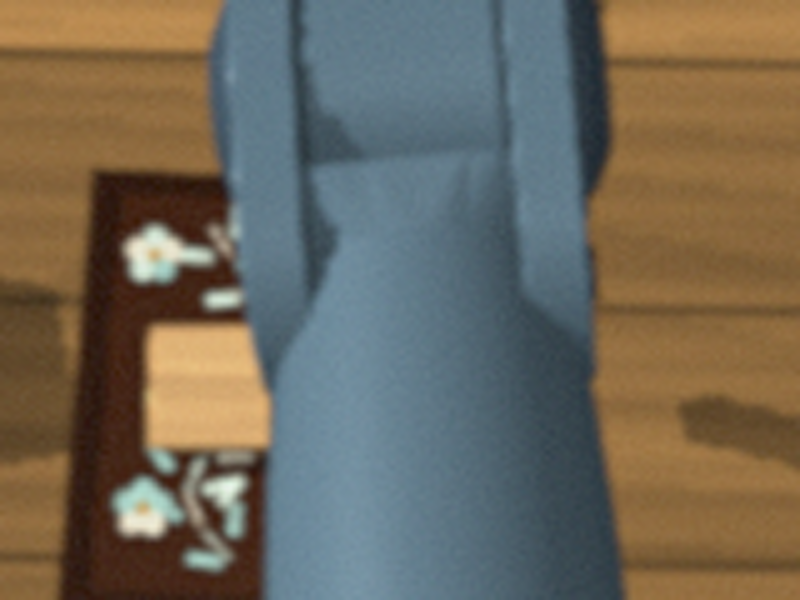

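drive_tool:
  rows:
    - {"translation":[0,0,0],"turn":-4,"jaw":-1}
    - {"translation":[0,0,0],"turn":-6,"jaw":-1}
    - {"translation":[0,0,0],"turn":0,"jaw":-1}

```text
clock: 19.7
ee_pos: [512.1, 134.9, 218.8]
ee_rot: [-0.029, 0.99, 0.139, 0.001]
wrist_force: [-0.2, 0.9, -7.4]
finger_gap: 24.5
```

Run:
```python
from h import *
st()
```

```text
t 19.7 p [512.1 134.9 218.8] yaw 15.91 z [-0.006  0.057 -0.998] F [-0.2  0.9 -7.4] M [-0.14 -0.01  0.02] gap 24.5 q [ 0.1   0.28 -0.09  1.2   0.06  2.97]
```

drive_tool:
  rows:
    - {"translation":[0,0,0],"turn":-5,"jaw":-1}
    - {"translation":[0,0,0],"turn":-9,"jaw":-1}
    - {"translation":[0,0,0],"turn":-10,"jaw":-1}
    - {"translation":[0,0,0],"turn":-10,"jaw":-1}
    - {"translation":[0,0,0],"turn":-10,"jaw":-1}
    - {"translation":[0,0,0],"turn":-10,"jaw":-1}
    - {"translation":[0,0,0],"turn":-10,"jaw":-1}
    - {"translation":[0,0,0],"turn":-7,"jaw":-1}
    - {"translation":[0,0,0],"turn":-3,"jaw":-1}
    - {"translation":[0,0,0],"turn":0,"jaw":-1}

```text
clock: 20.95
ee_pos: [512.0, 135.1, 218.8]
ee_rot: [-0.023, 0.707, 0.706, 0.018]
wrist_force: [0.7, -0.2, -7.6]
finger_gap: 24.5
```

drive_tool:
  rows:
    - {"translation":[-0.5,0,0],"turn":0,"jaw":-1}
    - {"translation":[-1.5,0,0],"turn":0,"jaw":-1}
    - {"translation":[-2,0,0],"turn":0,"jaw":-1}
    - {"translation":[-2,0,0],"turn":0,"jaw":-1}
    - {"translation":[-1.5,0,0],"turn":0,"jaw":-1}
    - {"translation":[-1,0,0],"turn":0,"jaw":-1}
    - {"translation":[0,0,0],"turn":0,"jaw":-1}

```text
clock: 21.82
ee_pos: [512.0, 49.7, 214.0]
ee_rot: [-0.023, 0.707, 0.706, 0.018]
wrist_force: [-0.5, -0.7, -7.4]
finger_gap: 24.3
```

Run:
```python
from h import *
go([512,50,120]);pic('scene','q_sc.png',200,80,160,120,5)
```

```text
t 21.82 p [512.   49.7 214. ] yaw 89.94 z [-0.006  0.058 -0.998] F [-0.5 -0.7 -7.4] M [-0.15  0.02  0.02] gap 24.3 q [-0.06  0.26 -0.12  1.19  0.06  1.51]
shift cm [-0.52  0.07  9.39]
```

View pics/q_sc.png

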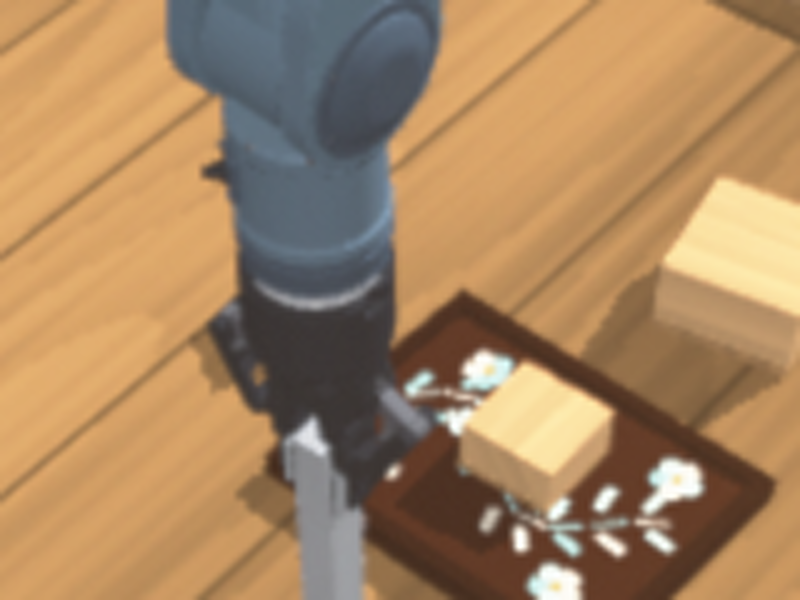

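drive_tool:
  rows:
    - {"translation":[0,0,1],"turn":0,"jaw":-1}
    - {"translation":[0,0,2],"turn":0,"jaw":-1}
    - {"translation":[0,0,2],"turn":0,"jaw":-1}
    - {"translation":[0,0,2],"turn":0,"jaw":-1}
    - {"translation":[0,0,1.5],"turn":0,"jaw":-1}
    - {"translation":[0,0,0.7],"turn":0,"jaw":-1}
    - {"translation":[0,0,0.3],"turn":0,"jaw":-1}
    - {"translation":[0,0,0.2],"turn":0,"jaw":-1}
    - {"translation":[0,0,0],"turn":0,"jaw":-1}

```text
clock: 23.0
ee_pos: [511.7, 55.9, 117.6]
ee_rot: [-0.022, 0.707, 0.707, 0.018]
wrist_force: [-0.3, -0.2, -7.2]
finger_gap: 24.4
```

Run:
```python
from h import *
st()
```

```text
t 23.0 p [511.7  55.9 117.6] yaw 90.02 z [-0.006  0.057 -0.998] F [-0.3 -0.2 -7.2] M [-0.15 -0.02  0.  ] gap 24.4 q [-0.05  0.32 -0.3   0.95  0.06  1.52]
```

drive_tool:
  newtons: 20
  rows:
    - {"translation":[0,0,0.1],"turn":0,"jaw":-1}
    - {"translation":[0,0,0.1],"turn":0,"jaw":-1}
    - {"translation":[0,0,0.05],"turn":0,"jaw":-1}
    - {"translation":[0,0,0],"turn":0,"jaw":-1}

```text
clock: 23.5
ee_pos: [511.8, 56.1, 115.9]
ee_rot: [-0.022, 0.707, 0.707, 0.019]
wrist_force: [-3.0, -0.4, 5.8]
finger_gap: 24.4
```

Run:
```python
from h import *
st()
```

```text
t 23.5 p [511.8  56.1 115.9] yaw 90.02 z [-0.005  0.057 -0.998] F [-3.  -0.4  5.8] M [-0.16  0.93 -0.01] gap 24.4 q [-0.05  0.33 -0.31  0.95  0.06  1.52]
```

drive_tool:
  rows:
    - {"translation":[0,0,-0.08],"turn":0,"jaw":-1}
    - {"translation":[0,0,0],"turn":0,"jaw":-0.3}
    - {"translation":[0,0,0],"turn":0,"jaw":0}
    - {"translation":[0,0,0],"turn":0,"jaw":0}
    - {"translation":[0,0,0],"turn":0,"jaw":0}
    - {"translation":[0,0,0],"turn":0,"jaw":0}

```text
clock: 24.25
ee_pos: [511.3, 56.1, 115.5]
ee_rot: [-0.023, 0.707, 0.707, 0.018]
wrist_force: [0.1, -1.0, 0.0]
finger_gap: 42.8
```

Run:
```python
from h import *
st();pic('scene','r_sc.png',230,140,80,80,7)
```

```text
t 24.25 p [511.3  56.1 115.5] yaw 90.02 z [-0.006  0.057 -0.998] F [ 0.1 -1.   0. ] M [-0.06 -0.01 -0.03] gap 42.8 q [-0.05  0.33 -0.31  0.95  0.06  1.52]
```

View pics/r_sc.png

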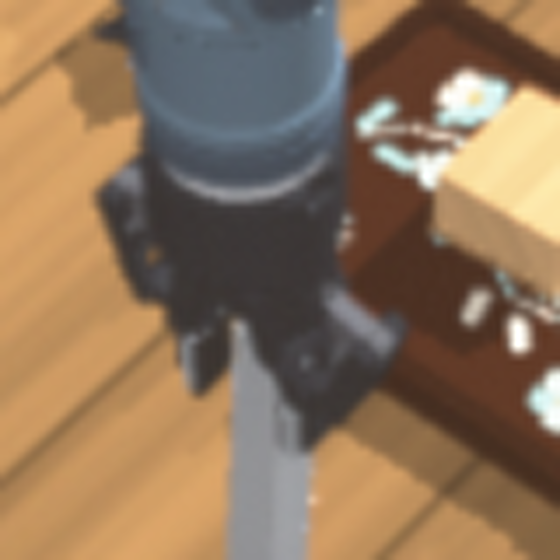

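Run:
```python
from h import *
pic('scene','s_sc.png',240,170,60,80,8)
x,y=512,60
print(proj('scene',[[x+12.5,y-12.5,0],[x-12.5,y-12.5,0],[x+12.5,y+12.5,0],[x+12.5,y-12.5,110]]).round(1))
```

```text
[[267.4 227.2]
 [261.  222.8]
 [272.7 221.9]
 [267.6 204.7]]
```

View pics/s_sc.png

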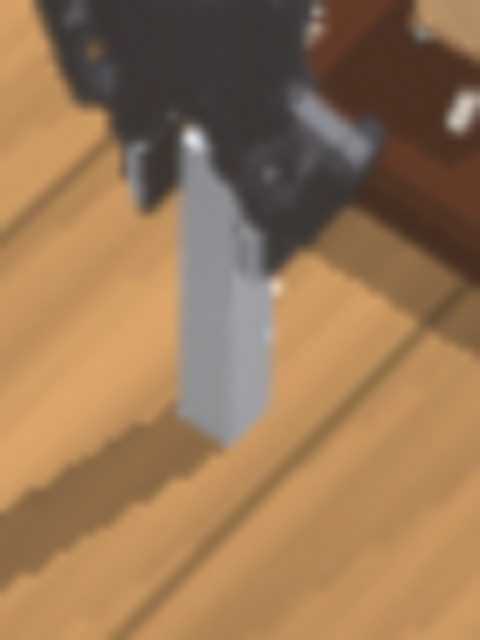

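Run:
```python
from h import *
p=(np.array([(229,449),(179,413),(271,408)])+.5)/8-.5+[240,170]
print(unproj('scene',p,0).round(1))
```

```text
[[522.9  53.2   0. ]
 [498.   54.    0. ]
 [523.2  77.8   0. ]]
```

drive_tool:
  newtons: 50
  rows:
    - {"translation":[0.4,0,0],"turn":0,"jaw":0}
    - {"translation":[0.4,0,0],"turn":0,"jaw":0}
    - {"translation":[0,0,0],"turn":0,"jaw":-0.25}
    - {"translation":[0,0,0],"turn":0,"jaw":-0.38}
    - {"translation":[0,0,0],"turn":0,"jaw":-1}
    - {"translation":[0,0,0],"turn":0,"jaw":-1}
    - {"translation":[0,0,0],"turn":0,"jaw":-1}

```text
clock: 25.22
ee_pos: [511.4, 64.0, 116.1]
ee_rot: [-0.022, 0.707, 0.707, 0.018]
wrist_force: [0.8, 0.4, 0.9]
finger_gap: 23.8
```

Run:
```python
from h import *
st();pic('scene','t_sc.png',240,170,60,80,8)
```

```text
t 25.23 p [511.4  64.  116.1] yaw 90.01 z [-0.006  0.057 -0.998] F [0.8 0.4 0.9] M [ 0.03 -0.11  0.02] gap 23.8 q [-0.03  0.33 -0.3   0.95  0.06  1.54]
```

View pics/t_sc.png

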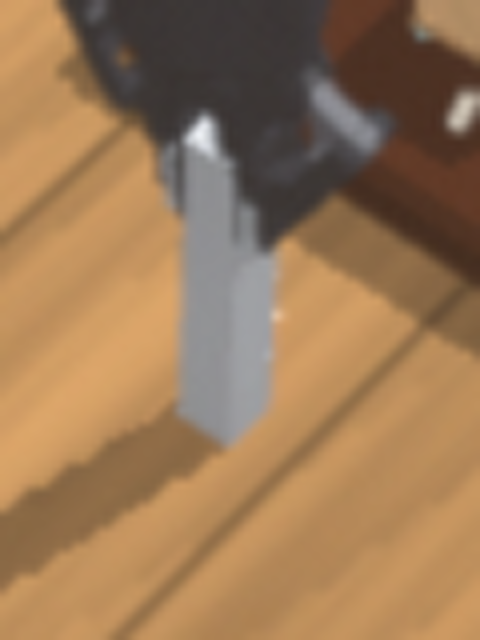

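drive_tool:
  rows:
    - {"translation":[0,0,-0.5],"turn":0,"jaw":-1}
    - {"translation":[0,0,-1.5],"turn":0,"jaw":-1}
    - {"translation":[0,0,-2],"turn":0,"jaw":-1}
    - {"translation":[0,0,-2],"turn":0,"jaw":-1}
    - {"translation":[0,0,-1.5],"turn":0,"jaw":-1}
    - {"translation":[0,0,-1],"turn":0,"jaw":-1}
    - {"translation":[0,0,0],"turn":0,"jaw":-1}

```text
clock: 26.15
ee_pos: [512.3, 59.1, 201.4]
ee_rot: [-0.022, 0.707, 0.707, 0.018]
wrist_force: [-0.1, -0.0, -7.8]
finger_gap: 24.5
```

drive_tool:
  rows:
    - {"translation":[0.8,-0.1,0],"turn":0,"jaw":-1}
    - {"translation":[1.8,-0.2,0],"turn":0,"jaw":-1}
    - {"translation":[2.5,-0.25,0],"turn":0,"jaw":-1}
    - {"translation":[2.7,-0.25,0],"turn":0,"jaw":-1}
    - {"translation":[2.7,-0.25,0],"turn":0,"jaw":-1}
    - {"translation":[2.7,-0.25,0],"turn":0,"jaw":-1}
    - {"translation":[2.7,-0.25,0],"turn":0,"jaw":-1}
    - {"translation":[2.5,-0.25,0],"turn":0,"jaw":-1}
    - {"translation":[1.8,-0.2,0],"turn":0,"jaw":-1}
    - {"translation":[0.8,-0.1,0],"turn":0,"jaw":-1}
    - {"translation":[0,0,0],"turn":0,"jaw":-1}

```text
clock: 27.52
ee_pos: [490.5, 269.0, 212.8]
ee_rot: [-0.022, 0.706, 0.707, 0.018]
wrist_force: [0.2, -0.3, -7.9]
finger_gap: 24.4
```

Run:
```python
from h import *
go([489.5,285.5,180]); pic('scene','u_sc.png',220,60,140,120,5); pic('top','u_top.png',150,150,160,120,5)
```

```text
t 27.52 p [490.5 269.  212.8] yaw 90.06 z [-0.007  0.057 -0.998] F [ 0.2 -0.3 -7.9] M [-0.16 -0.03 -0.02] gap 24.4 q [ 0.36  0.33 -0.03  1.19  0.06  1.93]
shift cm [ 1.46 -0.07  3.37]
```

View pics/u_sc.png

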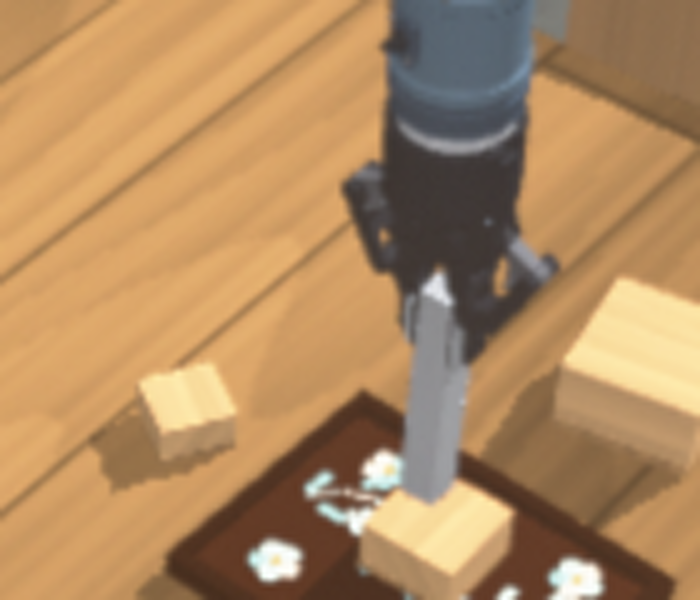

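View pics/u_top.png

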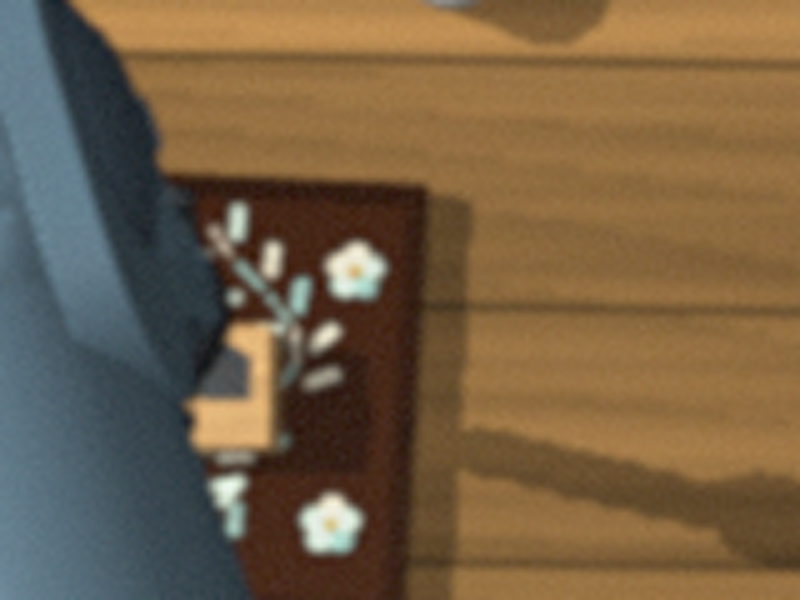

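Run:
```python
from h import *
x,y=490.5,268
for yy in (y,):
  print(((proj('scene',[[x-12.5,y-12.5,97],[x-12.5,y-12.5,240],[x+12.5,y-12.5,97],[x+12.5,y-12.5,240]])-[220,60]+.5)*5-.5).round(0))
  print(((proj('scene',[[x+12.5,y-12.5-5,97],[x+12.5+5,y-12.5,97]])-[220,60]+.5)*5-.5).round(0))
```

```text
[[397. 492.]
 [412. 318.]
 [430. 512.]
 [447. 338.]]
[[425. 516.]
 [436. 516.]]
```

drive_tool:
  rows:
    - {"translation":[0.5,-0.05,0],"turn":0,"jaw":-1}
    - {"translation":[0.7,0,0.5],"turn":0,"jaw":-1}
    - {"translation":[0.22,0,1],"turn":0,"jaw":-1}
    - {"translation":[0,0,1],"turn":0,"jaw":-1}
    - {"translation":[0,0,0.3],"turn":0,"jaw":-1}
    - {"translation":[0,0,0],"turn":0,"jaw":-1}

```text
clock: 28.38
ee_pos: [489.7, 284.3, 185.3]
ee_rot: [-0.023, 0.707, 0.707, 0.017]
wrist_force: [0.2, -0.1, -7.1]
finger_gap: 24.6
```

Run:
```python
from h import *
go([489.5,285.5,173]); pic('scene','v_sc.png',270,110,80,80,7); pic('top','v_top.png',170,190,60,60,8)
```

```text
t 28.38 p [489.7 284.3 185.3] yaw 90.01 z [-0.007  0.057 -0.998] F [ 0.2 -0.1 -7.1] M [-0.14 -0.06  0.04] gap 24.6 q [ 0.38  0.36 -0.07  1.13  0.06  1.95]
shift cm [ 0.05 -0.01  1.24]
```

View pics/v_sc.png

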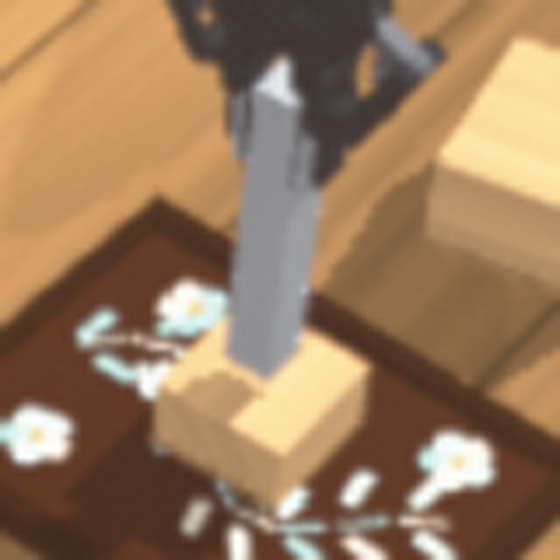

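View pics/v_top.png

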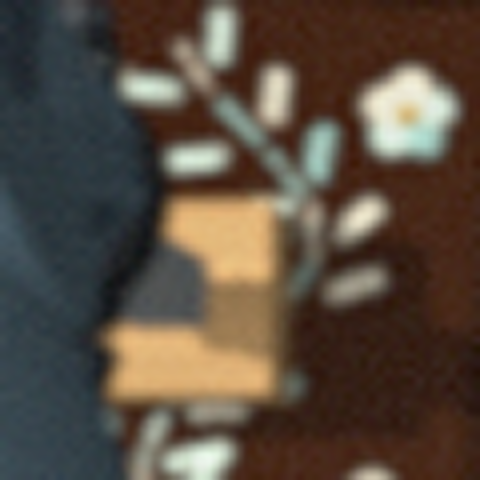

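Run:
```python
from h import *
un=lambda P:(np.array(P)+.5)/7-.5+[270,110]
c=unproj('scene',un([(270,453),(155,398),(370,371)]),56);print('block',c.round(1))
f=unproj('scene',un([(264,380),(228,358),(299,352)]),185.3-116.1);print('foot',f.round(1))
```

```text
block [[519.8 251.4  56. ]
 [460.8 244.7  56. ]
 [525.3 319.7  56. ]]
foot [[498.3 274.4  69.2]
 [478.  274.7  69.2]
 [500.2 298.   69.2]]
```

Run:
```python
from h import *
un=lambda P:(np.array(P)+.5)/8-.5+[170,190]
print('block R edge/corners',unproj('top',un([(276,196),(276,400)]),56).round(1))
print('foot R, bottom',unproj('top',un([(205,324),(206,270)]),69.2).round(1))
```

```text
block R edge/corners [[526.8 250.4  56. ]
 [453.7 247.6  56. ]]
foot R, bottom [[479.2 271.6  69.2]
 [498.3 272.1  69.2]]
```

drive_tool:
  rows:
    - {"translation":[0.1,0,0.4],"turn":0,"jaw":-1}
    - {"translation":[0,0,0.4],"turn":0,"jaw":-1}
    - {"translation":[0,0,0.2],"turn":0,"jaw":-1}
    - {"translation":[0,0,0.1],"turn":0,"jaw":-1}
    - {"translation":[0,0,0.05],"turn":0,"jaw":-1}
    - {"translation":[0,0,0],"turn":0,"jaw":-1}

```text
clock: 29.22
ee_pos: [490.0, 286.2, 174.5]
ee_rot: [-0.023, 0.707, 0.707, 0.018]
wrist_force: [0.4, -0.1, -6.8]
finger_gap: 24.5
```

drive_tool:
  rows:
    - {"translation":[0,0,0.08],"turn":0,"jaw":-1}
    - {"translation":[0,0,0.07],"turn":0,"jaw":-1}
    - {"translation":[0,0,0.05],"turn":0,"jaw":-1}
    - {"translation":[0,0,0],"turn":0,"jaw":-1}

```text
clock: 29.72
ee_pos: [489.9, 286.3, 172.3]
ee_rot: [-0.023, 0.707, 0.707, 0.018]
wrist_force: [0.2, -1.2, -7.2]
finger_gap: 24.5
```

drive_tool:
  rows:
    - {"translation":[0,0,0.05],"turn":0,"jaw":-1}
    - {"translation":[0,0,0.05],"turn":0,"jaw":-1}
    - {"translation":[0,0,0],"turn":0,"jaw":-1}

```text
clock: 30.1
ee_pos: [490.1, 286.5, 172.1]
ee_rot: [-0.022, 0.707, 0.707, 0.018]
wrist_force: [-2.2, -1.2, -1.0]
finger_gap: 24.5
```

Run:
```python
from h import *
st(); pic('scene','w_sc.png',270,110,80,80,7)
```

```text
t 30.1 p [490.1 286.5 172.1] yaw 90.02 z [-0.006  0.058 -0.998] F [-2.2 -1.2 -1. ] M [-0.3   0.5  -0.04] gap 24.5 q [ 0.39  0.37 -0.09  1.1   0.06  1.96]
```

View pics/w_sc.png

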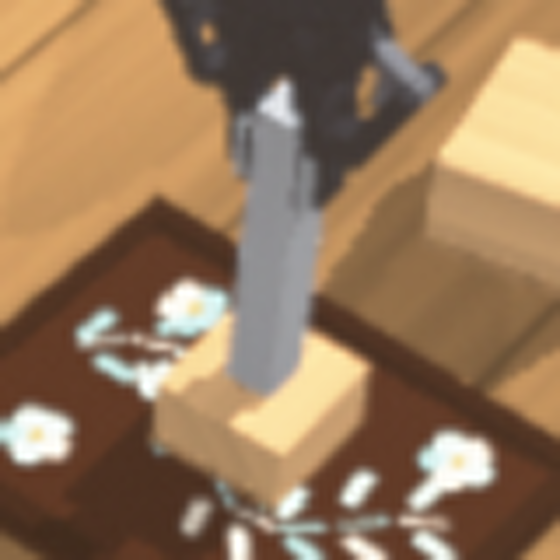

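drive_tool:
  newtons: 20
  rows:
    - {"translation":[0,0,0.02],"turn":0,"jaw":-1}
    - {"translation":[0,0,0],"turn":0,"jaw":-0.4}
    - {"translation":[0,0,0],"turn":0,"jaw":-0.3}
    - {"translation":[0,0,0],"turn":0,"jaw":-0.1}
    - {"translation":[0,0,0],"turn":0,"jaw":0.1}
    - {"translation":[0,0,0],"turn":0,"jaw":0.3}
    - {"translation":[0,0,0],"turn":0,"jaw":0.3}

```text
clock: 31.02
ee_pos: [490.0, 286.4, 171.2]
ee_rot: [-0.023, 0.707, 0.707, 0.018]
wrist_force: [0.1, -0.4, 0.3]
finger_gap: 55.5
```

Run:
```python
from h import *
st(); pic('scene','x_sc.png',270,110,80,80,7)
```

```text
t 31.02 p [490.  286.4 171.2] yaw 90.02 z [-0.006  0.057 -0.998] F [ 0.1 -0.4  0.3] M [-0.05 -0.07 -0.  ] gap 55.5 q [ 0.39  0.37 -0.09  1.1   0.06  1.96]
```

View pics/x_sc.png

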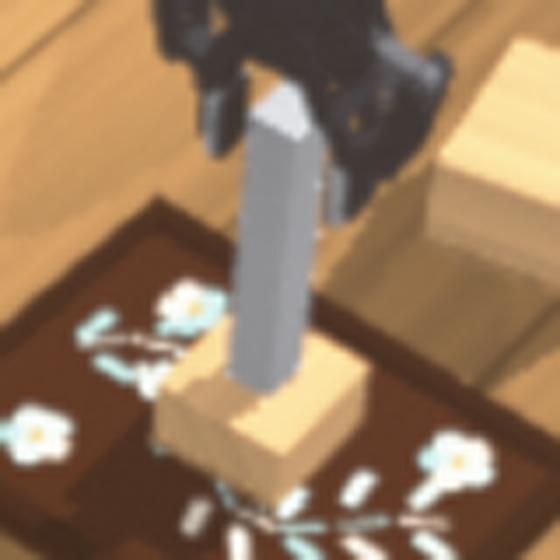

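Released and standing. I'll retract straight up along the tool axis.

drive_tool:
  rows:
    - {"translation":[0,0,-0.5],"turn":0,"jaw":0.3}
    - {"translation":[0,0,-1.5],"turn":0,"jaw":0.3}
    - {"translation":[0,0,-2.5],"turn":0,"jaw":0.3}
    - {"translation":[0,0,-2.5],"turn":0,"jaw":0.3}
    - {"translation":[0,0,-2],"turn":0,"jaw":0.3}
    - {"translation":[0,0,-1],"turn":0,"jaw":0.3}
    - {"translation":[-2,0,0],"turn":0,"jaw":0.3}
    - {"translation":[-5,0,0],"turn":0,"jaw":0.3}
    - {"translation":[-5,0,0],"turn":0,"jaw":0.3}
    - {"translation":[-5,0,0],"turn":0,"jaw":0.3}
    - {"translation":[-3,0,0],"turn":0,"jaw":0.3}
    - {"translation":[0,0,0],"turn":0,"jaw":0.3}

```text
clock: 32.58
ee_pos: [489.7, 78.5, 258.6]
ee_rot: [-0.023, 0.708, 0.705, 0.017]
wrist_force: [0.6, 0.4, 0.2]
finger_gap: 55.4
```

Run:
```python
from h import *
st(); pic('scene','y_sc.png',270,100,80,85,7); pic('top','y_top.png',155,175,90,110,5); pic('scene','y_full.png')
```

```text
t 32.58 p [489.7  78.5 258.6] yaw 89.76 z [-0.008  0.057 -0.998] F [0.6 0.4 0.2] M [-0.03 -0.02 -0.04] gap 55.4 q [-0.01  0.21 -0.08  1.29  0.06  1.57]
```

View pics/y_sc.png

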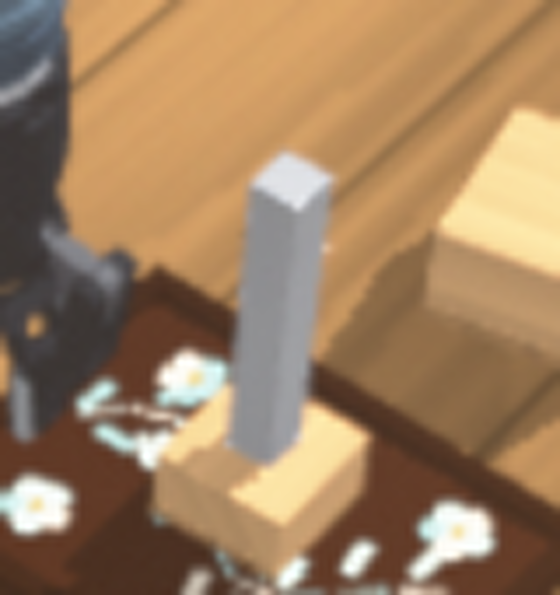

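View pics/y_top.png

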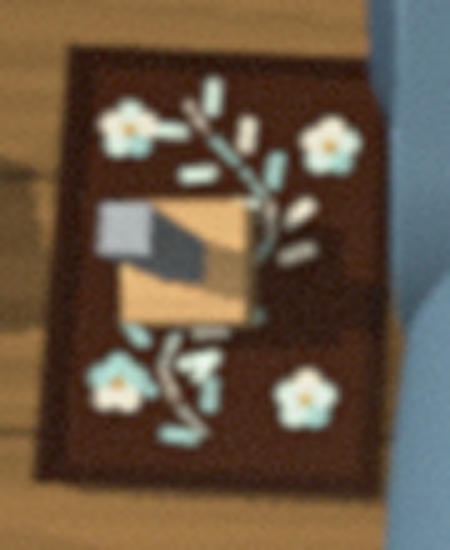

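View pics/y_full.png

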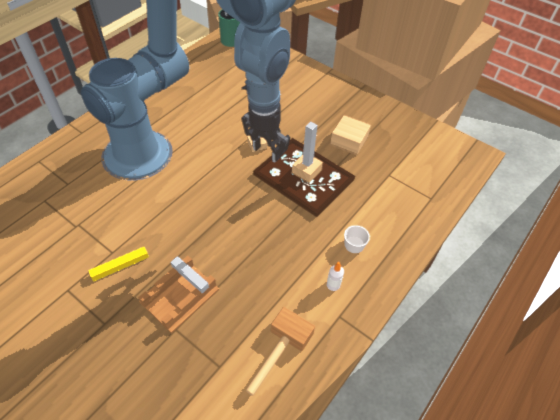

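Run:
```python
from h import *
un=lambda P,s,o:(np.array(P)+.5)/s-.5+o
print('top: bar top c',unproj('top',un([(125,229)],5,[155,175]),216).round(1),'foot R/bottom corner',unproj('top',un([(204,283)],5,[155,175]),56).round(1))
print('scene: top c',unproj('scene',un([(291,180)],7,[270,100]),216).round(1),'foot front/left/right',unproj('scene',un([(265,466),(229,443),(301,440)],7,[270,100]),56).round(1).tolist())
```

```text
top: bar top c [[489.2 285.4 216. ]] foot R/bottom corner [[477.2 273.2  56. ]]
scene: top c [[489.  287.6 216. ]] foot front/left/right [[497.9, 277.2, 56.0], [477.2, 278.0, 56.0], [501.0, 300.3, 56.0]]
```

drive_tool:
  rows:
    - {"translation":[0,0,0],"turn":0,"jaw":0.3}
    - {"translation":[0,0,0],"turn":0,"jaw":0.3}
    - {"translation":[0,0,0],"turn":0,"jaw":0.3}
    - {"translation":[0,0,0],"turn":0,"jaw":0.3}
    - {"translation":[0,0,0],"turn":0,"jaw":0.3}
    - {"translation":[0,0,0],"turn":0,"jaw":0.3}
    - {"translation":[0,0,0],"turn":0,"jaw":0.3}
    - {"translation":[0,0,0],"turn":0,"jaw":0.3}

```text
clock: 33.72
ee_pos: [490.7, 81.0, 259.6]
ee_rot: [-0.023, 0.707, 0.707, 0.018]
wrist_force: [0.1, 0.4, -0.7]
finger_gap: 55.7
```

Run:
```python
from rig import bot
print(bot.job_done())
```

```text
the job is handed in; nothing more can be done
None
```

The long bar now stands on end in the middle of the pressing block, and I handed the job in at about 34 s; no verdict was reported. I lifted it from the rack, laid it flat on bare bench and let go. I then took its near end in a light 20 N grip, tipped it up about its far end, and carried it upright to the block.

**Last checks:**
- **Position:** From the top camera the foot is at about (490, 286) mm, against a block middle of about (489.5, 286). The bar's top is over the foot to within 1 mm.
- **Scene camera:** It puts the foot within about 4 mm of the middle. The two cameras differ by 2–3 mm.
- **Surroundings:** The block looks unmoved, the short bar, bottle, cup and mallet look undisturbed, and the gripper is clear of everything.

**What did not go as planned:**
- **Refused call:** The first move call was refused for missing fields, and nothing moved.
- **Joint limit:** During the first carry joint 6 came up against its range limit (it read 3.14). That left the tool tilted about 3°. I set the bar down upright on the bench again, regripped it with the jaws turned 90° so that it hung upright, and then placed it. I saw no error, but I can't confirm how the judge treats that joint.
- **Foot slip:** The foot slid a few mm along the bench while I was tipping the bar up.

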